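# Charge the grinding beakers from the ball dispenser

## Task

The ball dispenser was left open after the last batch: push its shutter fully shut and lock it with the pin (turn the pin out of the side notch of its collar and let it drop fully home), then nudge every steel ball on the top plate along the surface until it drops into a pocket of its own, whichever pocket you like; roll the balls, never lift them off the plate. With all the balls in pockets, charge the beakers below: draw the pin up, turn it and park it in the side notch, pull the shutter fully out so that all the balls fall through, push it fully shut and lock it with the pin again. Leave the two small bottles, the lying tube and the timer round about where they are.

Things in the scene. Friction and masses are not known exactly. Their poses are not given: they have to be found in the camera images.
- dispenser: ball dispenser fixed to the worktop, drops steel grinding balls through its pockets into seven beakers below. Origin on the worktop under it; z up, +x away from the robot, y along the pocket rows; all 'dispenser' offsets are in this frame, mm. Aluminium top plate 236 wide (y), top face z=67. In front of its rim a bare ledge (x=-94 to -128) carries the pin's collar at x=-111, y=60.
- ball_field (a point): middle of the flat ball field on the plate's top face, dispenser x=-74 to 80, y=-98 to 98; a let-go ball stops within 1 cm. Round it the plate slopes up at 18 degrees (16 wide in front and at the sides, 20 at the far side; a ball rolls back down), then an upright rim 4 thick, 12 above the field, its inner faces at x=-90, x=100 and y=+-114.
- pin: locking pin, upright. Origin at its lower tip, z up its axis. Shank 8 thick; cross-bar 34 long along pin y, 4 thick, centre 33 above the tip; on top a flat black wing 9 thick (pin x), 32 wide (pin y), 53 to 83 above the tip. 70 g. Home: yaw 0 to the dispenser, tip at dispenser z=52, shank through the shutter, locking it. Parked (as at the start): yaw +60 degrees, tip at z=66, clear of it.
- pin_wing (a point): point on the pin's axis in its wing, 74 above the tip: TCP height to grip the wing across its 9 mm with the fingertips just clear of the collar. Home, the wing's lower edge is 3 above the collar's top face.
- pin_bore (a point): centre of the top face of the pin's collar (34 across), dispenser x=-111, y=60, z=102. A deep slot along dispenser y takes the cross-bar at home; a side notch, 5 deep, lies 60 degrees counter-clockwise from it (from above). To go from one to the other lift the pin till its tip is at z=71 to 76, turn 60 degrees, lower. With its tip above z=83 it is out of the collar.
- shutter (a joint): slide of the steel shutter under the pockets, m: 0 shut (stop), 0.030 fully out towards the robot, along dispenser -x (stop). Starts at least half open. 2 N of friction; stays where left. From about 0.026 its openings stand under the pockets and the balls fall through into the beakers. The pin enters it only within 2 mm of shut.
- shutter_knob (a point): middle of the grip of the shutter's black round upright knob, 20 thick, gripping part 12 below to 13 above this point; it stands in front of the ledge and moves with the shutter. Shut it is at dispenser x=-146, y=-45, z=94.
- ball_1: polished steel grinding ball, 20 mm across, 33 g; origin at its centre, axes turn as it rolls. Centre height in the dispenser's frame: 77 on the field, 71 seated in a pocket, 19 in a beaker. May be absent.
- ball_2: another such ball; may be absent
- ball_3: another such ball; may be absent
- ball_4: another such ball; may be absent
- ball_5: another such ball; may be absent
- ball_6: another such ball; may be absent
- pocket_1 (a point): centre of pocket 1, a round recess 22 wide and 6 deep with the shutter as its floor; the point is at the level of the plate's top face, dispenser x=60, y=-72 (far row)
- pocket_2 (a point): centre of pocket 2, a round recess 22 wide and 6 deep with the shutter as its floor; the point is at the level of the plate's top face, dispenser x=60, y=-24 (far row)
- pocket_3 (a point): centre of pocket 3, a round recess 22 wide and 6 deep with the shutter as its floor; the point is at the level of the plate's top face, dispenser x=60, y=24 (far row)
- pocket_4 (a point): centre of pocket 4, a round recess 22 wide and 6 deep with the shutter as its floor; the point is at the level of the plate's top face, dispenser x=60, y=72 (far row)
- pocket_5 (a point): centre of pocket 5, a round recess 22 wide and 6 deep with the shutter as its floor; the point is at the level of the plate's top face, dispenser x=20, y=-48 (near row)
- pocket_6 (a point): centre of pocket 6, a round recess 22 wide and 6 deep with the shutter as its floor; the point is at the level of the plate's top face, dispenser x=20, y=0 (near row)
- pocket_7 (a point): centre of pocket 7, a round recess 22 wide and 6 deep with the shutter as its floor; the point is at the level of the plate's top face, dispenser x=20, y=48 (near row)
- media_a: bystander: small laboratory bottle with an orange cap, 56 mm across, 102 high; origin under its centre
- media_b: bystander: small laboratory bottle with a red cap, 44 mm across, 80 high; origin under its centre
- tube_50: bystander: 50 mL tube with a blue cap, lying, 112 long, 35 thick; origin under its middle
- timer: bystander: white bench timer, 33x62x62 mm; origin under its centre

How it is judged:
On the way, in this order (a step that is already met when the one before it is completed fails the run):
1. the shutter is shut and locked: the pin is home and let go (z of pin in the frame of dispenser below 0.0545 m and x of pin in the frame of dispenser between -0.116 and -0.106 m and angle between pin's own z axis and vertical below 0.2 rad and contact force between pin and the fingers below 0.05 N and value of joint shutter below 0.003 m), for 0.2 s.
2. every ball sits in a pocket (or has already fallen through one), with the shutter shut and the pin home (z of each of ball_1, ball_2, ball_3, ball_4, ball_5, ball_6 in the frame of dispenser below 0.0735 m and z of pin in the frame of dispenser below 0.0545 m and x of pin in the frame of dispenser between -0.116 and -0.106 m and angle between pin's own z axis and vertical below 0.2 rad and value of joint shutter below 0.003 m), for 0.3 s.
3. the pin is drawn up, parked in the side notch and let go, the shutter still shut (z of pin in the frame of dispenser between 0.0635 and 0.069 m and horizontal distance between pin and pin_bore below 0.006 m and angle between pin's own z axis and vertical below 0.2 rad and contact force between pin and the fingers below 0.05 N and value of joint shutter below 0.003 m and z of each of ball_1, ball_2, ball_3, ball_4, ball_5, ball_6 in the frame of dispenser below 0.0735 m), for 0.3 s.
4. the shutter is drawn out and every ball has fallen into a beaker (value of joint shutter above 0.024 m and z of ball_1 in the frame of dispenser between 0.008 and 0.04 m and x of ball_1 in the frame of dispenser between 0.001 and 0.079 m and z of ball_2 in the frame of dispenser between 0.008 and 0.04 m and x of ball_2 in the frame of dispenser between 0.001 and 0.079 m and z of ball_3 in the frame of dispenser between 0.008 and 0.04 m and x of ball_3 in the frame of dispenser between 0.001 and 0.079 m and z of ball_4 in the frame of dispenser between 0.008 and 0.04 m and x of ball_4 in the frame of dispenser between 0.001 and 0.079 m and z of ball_5 in the frame of dispenser between 0.008 and 0.04 m and x of ball_5 in the frame of dispenser between 0.001 and 0.079 m and z of ball_6 in the frame of dispenser between 0.008 and 0.04 m and x of ball_6 in the frame of dispenser between 0.001 and 0.079 m and z of pin in the frame of dispenser between 0.0635 and 0.069 m and horizontal distance between pin and pin_bore below 0.006 m and angle between pin's own z axis and vertical below 0.2 rad), for 0.2 s.
5. the shutter is pushed shut, the pin still parked (value of joint shutter below 0.003 m and z of ball_1 in the frame of dispenser between 0.008 and 0.04 m and x of ball_1 in the frame of dispenser between 0.001 and 0.079 m and z of ball_2 in the frame of dispenser between 0.008 and 0.04 m and x of ball_2 in the frame of dispenser between 0.001 and 0.079 m and z of ball_3 in the frame of dispenser between 0.008 and 0.04 m and x of ball_3 in the frame of dispenser between 0.001 and 0.079 m and z of ball_4 in the frame of dispenser between 0.008 and 0.04 m and x of ball_4 in the frame of dispenser between 0.001 and 0.079 m and z of ball_5 in the frame of dispenser between 0.008 and 0.04 m and x of ball_5 in the frame of dispenser between 0.001 and 0.079 m and z of ball_6 in the frame of dispenser between 0.008 and 0.04 m and x of ball_6 in the frame of dispenser between 0.001 and 0.079 m and z of pin in the frame of dispenser between 0.0635 and 0.069 m and horizontal distance between pin and pin_bore below 0.006 m and angle between pin's own z axis and vertical below 0.2 rad), for 0.2 s.
At the end, for the whole second after the job is handed in: every ball present rests in a beaker under the plate, the shutter is shut to within 3 mm, and the pin is home in its collar (tip within 2.5 mm of fully down) and released (all of step 1 and z of ball_1 in the frame of dispenser between 0.008 and 0.04 m and x of ball_1 in the frame of dispenser between 0.001 and 0.079 m and z of ball_2 in the frame of dispenser between 0.008 and 0.04 m and x of ball_2 in the frame of dispenser between 0.001 and 0.079 m and z of ball_3 in the frame of dispenser between 0.008 and 0.04 m and x of ball_3 in the frame of dispenser between 0.001 and 0.079 m and z of ball_4 in the frame of dispenser between 0.008 and 0.04 m and x of ball_4 in the frame of dispenser between 0.001 and 0.079 m and z of ball_5 in the frame of dispenser between 0.008 and 0.04 m and x of ball_5 in the frame of dispenser between 0.001 and 0.079 m and z of ball_6 in the frame of dispenser between 0.008 and 0.04 m and x of ball_6 in the frame of dispenser between 0.001 and 0.079 m and linear speed of each of ball_1, ball_2, ball_3, ball_4, ball_5, ball_6 below 0.02 m/s); the robot touches nothing.
It fails at once if a ball is lifted off the plate (more than 20 mm above the field) (z of any of ball_1, ball_2, ball_3, ball_4, ball_5, ball_6 in the frame of dispenser above 0.097 m).
It fails at once if the orange-capped bottle is knocked away (distance of media_a from where it was at the start of the episode above 0.03 m).
It fails at once if the red-capped bottle is knocked away (distance of media_b from where it was at the start of the episode above 0.03 m).
It fails at once if the lying tube is knocked away (distance of tube_50 from where it was at the start of the episode above 0.03 m).
It fails at once if the timer is knocked away (distance of timer from where it was at the start of the episode above 0.03 m).
Of ball_1, ball_2, ball_3, ball_4, ball_5, ball_6 only 4 to 6 are there at a start; the rules pass over those that are not, and their reading is None.
At some moment in a run one of ball_1, ball_2, ball_3, ball_4, ball_5, ball_6 may be knocked a few centimetres aside while the robot is not near it.
Once in a run the grip may slacken for a moment while it holds something.
It also fails if it takes over 208 s, if anything falls off the work surface, if the arm or the gripper's body presses on something with over 40 N, if the wrist force passes 120 N, or if a joint passes its speed limit or range.

## Robot

A 6-joint arm with a two-finger parallel gripper is mounted at the origin on the work surface; the furniture and walls round the work are solid. World frame = base frame: x ahead of the robot, y to its left, z up, the work surface at z = 0. Lengths are in m, angles in rad, forces in N, time in s.
With the tool pointing down it reaches from about 0.3 to 0.95 m from the base axis. Payload 3.1 kg.
Tool frame: the origin (TCP) lies between the finger pads, 19 mm behind the fingertips; this is the grasp point; z points along the fingers, y is the line along which they close (so a half turn about z gives the same grasp; the last joint's range is limited). The gripper opens to 85 mm and grips with 20 to 120 N. Pads are 22 mm wide; open, the fingers measure 114 mm over their backs; the gripper's body (76 mm by 85 mm) begins 54 mm behind the grasp point. The pads swing forward as they close: fully open they stand 13 mm farther back than shut.
Start: joints at [-1.327, 0.308, 1.634, -0, 1.2, -0.07], TCP at [0.193, -0.594, 0.25] pointing down, gripper open.
Joint ranges: [-3.06, 3.06], [-0.79, 1.96], [0.05, 2.63], [-1.19, 4.34], [0.05, 2.64], [-2.94, 2.94]. Speed limits (rad/s): [2.79, 2.79, 3.14, 3.14, 3.14, 3.14].

## Interface

Orientations are given as a unit quaternion [w, x, y, z].
In Python, from cell import arm gives the robot as it stands. The module is installed in compiled form; this text tells all that it offers.
- The arm moves only by the tool step_arm, never from a script. Its argument "moves" is one flat list of numbers, 6 for each row, row after row: the shift along the tool's x, y, z in cm, then the turn, a rotation vector about the tool's x, y, z in rad. A call has 1 to 20 rows; each row is the pose to reach, as a shift and turn from the pose commanded when the call began, along the tool's axes at that moment; what a row does not reach only later rows make up. A row lasts 1/10 s, in which the tool goes at most 50 mm and 8.59 degrees, less where a joint would pass 70% of its speed; a pose out of reach is approached as far as the arm can. A call with a gripper value outside its range is refused whole. "gripper" is the opening, from -1 (shut) to 1 (fully open), set as the call begins (left out, the last holds). The fingers move at their own pace and stop on an object; "squeeze" is the grip in N (left out, the last holds). Time passes only in rows, so rows that repeat a pose let the fingers close. It gives the time, the measured TCP pose, the force, the opening and the grip force at its end, in the units of the state.
- arm.get_state(): the state, without advancing time (a new reading comes with each control period).
- arm.grab_frame(name): name is "side" or "top" or "wrist"; returns the picture (384x512x3 uint8, blue, green, red); there is no depth.
- arm.calibration(name): a dict with "intrinsics" (3x3 intrinsics, pixels), "world_from_camera" (4x4, takes a point from camera to world coordinates); the wrist camera has in their place "tool_from_camera" (4x4, takes a point from camera to tool coordinates, whose origin is the TCP and whose axes are the flange's). Camera axes: x right, y down, z forward; pixel columns grow to the right and rows downward; lengths in m; the calibration is good to about 2 mm. A picture is of the moment at which its call begins: read the wrist's pose just before it. calibration takes no time and is no camera call.
- arm.job_done(): hands the job in; it is judged then, once.
Trained networks look in the newest picture that a camera, given by its name, has taken for a name from the list of things; names that differ only in an ending like _2 or _b are one class to them, and where a whole thing is asked for, a point or a joint stands for the part that bears it (a point fixed in the world has none). Each returns a list of dicts, best first, with "score" (0 to 1); they miss things now and then, are a little off and sometimes report something else, mostly with a low value. They report only what shows in the picture. A call takes as long as a camera call.
- arm.regions_of(camera, label): "mask" (384x512 bool, what is visible of it) and "rect" ([left, top, right, bottom] in pixels, round what is visible of it).
- arm.pinpoint(camera, label): "point" ([row, column] in pixels: a listed point, or the origin of a listed thing).
The state is a dict: "clock": time; "q": joint angles; "dq": joint speeds; "effort": joint torques, N m; "ee_pos": TCP position; "orientation": TCP orientation; "force": force on the tool from outside, world axes, zero at the start; "moment": the same for the moment, N m; "width": finger opening in m; "gripper_force": force on a finger pad.
Only numpy, scipy, OpenCV 4.12 (cv2) and the standard library are available. Lean on these libraries where they do the work, as an engineer would, in place of code of your own. Each camera call takes 0.05 s, during which the arm holds its last target. There are 200 camera calls.

## Working session

There is one attempt and no reset: what is moved stays moved. The work goes in short steps, Python scripts to look and compute and a tool call to move; the robot and the scene stay as the last step left them, time stands still between calls to the robot, and variables do not carry over. Pictures are saved under pics/ and viewed, at most 14 in all, crops included, and the job is handed in when it is done.

Besides the shell and the picture viewer there is one more tool, called after "Call:" as a command line: name --argument value ..., lists and objects as JSON in quotes. step_arm: Moves the arm, as the interface text tells. Its arguments: {"type":"object","properties":{"moves":{"type":"array","items":{"type":"number"}},"gripper":{"type":"number"},"squeeze":{"type":"number"}},"required":["moves"]}

```bash
mkdir -p pics; cat > h.py <<'E'
import numpy as np, cv2
from cell import arm
from scipy.spatial.transform import Rotation as R
def T_tool(s=None):
    s=s or arm.get_state(); q=s["orientation"]; T=np.eye(4)
    T[:3,:3]=R.from_quat([q[1],q[2],q[3],q[0]]).as_matrix(); T[:3,3]=s["ee_pos"]; return T
def cam(name,T=None):
    c=arm.calibration(name); K=np.array(c["intrinsics"])
    W=np.array(c["world_from_camera"]) if "world_from_camera" in c else (T if T is not None else T_tool())@np.array(c["tool_from_camera"])
    return K,W
def ray(K,W,rc):
    d=W[:3,:3]@np.linalg.solve(K,[rc[1],rc[0],1]); return W[:3,3],d/np.linalg.norm(d)
def at_z(K,W,rc,z):
    o,d=ray(K,W,rc); return o+d*(z-o[2])/d[2]
def proj(K,W,p):
    c=np.linalg.inv(W)@np.append(p,1); u=K@c[:3]; return u[1]/u[2],u[0]/u[2]
def tri(rays):
    A=sum(np.eye(3)-np.outer(d,d) for o,d in rays); b=sum((np.eye(3)-np.outer(d,d))@o for o,d in rays); return np.linalg.solve(A,b)
E
python3 - <<'E'
from h import *
s=arm.get_state(); print({k:np.round(v,3) for k,v in s.items()})
for n in("side","top","wrist"):
    cv2.imwrite(f"pics/{n}0.png",arm.grab_frame(n))
    K,W=cam(n); print(n,K[0,0],W.round(3).tolist())
a=[cv2.imread(f"pics/{n}0.png") for n in("top","side")]
cv2.imwrite("pics/a.png",np.vstack(a)[:, :] if 0 else cv2.resize(np.hstack(a),(800,300)))
for n in("top","side"):
    for l in("dispenser","ball_field","pin_wing","pin_bore","shutter_knob","pocket_1","pin","ball_1"):
        print(n,l,[(np.round(d["point"]).tolist(),round(d["score"],2)) for d in arm.pinpoint(n,l)][:9])
E
```

```text
{'clock': np.float64(0.0), 'q': array([-1.327,  0.309,  1.635,  0.   ,  1.2  , -0.07 ]), 'dq': array([0.002, 0.001, 0.001, 0.001, 0.   , 0.   ]), 'effort': array([ 1.0000e-03, -4.1525e+01, -2.7667e+01,  0.0000e+00,  1.0000e-02,
        0.0000e+00]), 'ee_pos': array([ 0.193, -0.594,  0.249]), 'orientation': array([-0.001,  0.988,  0.156, -0.   ]), 'force': array([ 0.352, -0.356, -0.208]), 'moment': array([-0.041,  0.039,  0.04 ]), 'gripper_force': np.float64(0.0), 'width': np.float64(0.085)}
side 366.4847379490544 [[0.894, -0.286, 0.344, 0.268], [-0.448, -0.569, 0.69, -0.571], [-0.001, -0.771, -0.637, 0.653], [0.0, 0.0, 0.0, 1.0]]
top 495.5033307450277 [[-0.019, -0.997, 0.076, 0.485], [-1.0, 0.02, 0.008, 0.038], [-0.009, -0.076, -0.997, 1.548], [0.0, 0.0, 0.0, 1.0]]
wrist 302.4909830093749 [[0.309, -0.916, -0.257, 0.257], [-0.951, -0.298, -0.082, -0.573], [-0.001, 0.27, -0.963, 0.374], [0.0, 0.0, 0.0, 1.0]]
top dispenser [([169.0, 297.0], 0.94), ([151.0, 311.0], 0.52)]
top ball_field [([166.0, 302.0], 0.64)]
top pin_wing [([155.0, 330.0], 0.47), ([200.0, 276.0], 0.45)]
top pin_bore []
[... 241 characters left out ...]
, 276.0], 0.37)]
top ball_1 [([189.0, 318.0], 0.62), ([177.0, 330.0], 0.49), ([179.0, 275.0], 0.49), ([177.0, 310.0], 0.44), ([186.0, 299.0], 0.41)]
side dispenser [([247.0, 301.0], 0.97)]
side ball_field [([228.0, 307.0], 0.96)]
side pin_wing [([194.0, 248.0], 0.83)]
side pin_bore [([208.0, 245.0], 0.56)]
side shutter_knob [([248.0, 234.0], 0.71)]
side pocket_1 [([225.0, 315.0], 0.97), ([203.0, 314.0], 0.87), ([213.0, 323.0], 0.78), ([230.0, 334.0], 0.73), ([241.0, 321.0], 0.67), ([244.0, 344.0], 0.58)]
side pin [([218.0, 245.0], 0.52), ([222.0, 280.0], 0.42)]
side ball_1 [([225.0, 280.0], 0.59), ([234.0, 299.0], 0.52), ([247.0, 287.0], 0.51), ([258.0, 309.0], 0.47), ([205.0, 273.0], 0.39)]
```

View pics/top0.png

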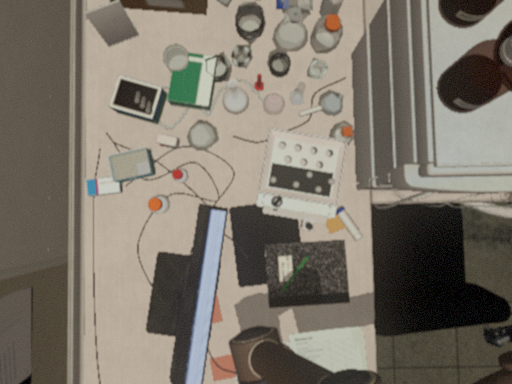

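View pics/side0.png

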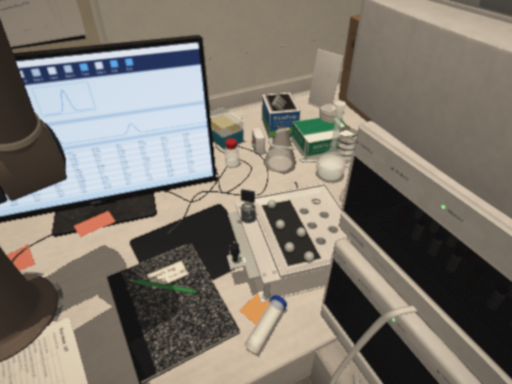

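The top view shows the dispenser at about (165,302), the knob at (223,307), the pin at (200,276) and five balls on the dark field. The side view agrees. Next I fit the dispenser's pose.

```bash
cat >> h.py <<'E'
from scipy.optimize import least_squares
POCK=np.array([[60,-72],[60,-24],[60,24],[60,72],[20,-48],[20,0],[20,48]])/1000.
def D(p):  # dispenser pose [x,y,yaw] -> 4x4
    T=np.eye(4); T[:3,:3]=R.from_euler("z",p[2]).as_matrix(); T[:2,3]=p[:2]; return T
def inD(p,w): return (np.linalg.inv(D(p))@np.append(w,1))[:3]
def fit(obs,p0,n=4,off=False):
    # obs: list of (K,W,[rc pockets]); nearest-pocket assignment
    P3=np.c_[POCK,np.full(7,.067)]
    p=np.array(p0,float)
    for _ in range(n):
        def res(q):
            r=[]
            for K,W,pts in obs:
                pr=np.array([proj(K,W,(D(q)@np.append(x,1))[:3]) for x in P3])
                for x in pts:
                    e=pr-np.array(x); r.append(e[np.argmin((e**2).sum(1))])
            return np.ravel(r)
        s=least_squares(res,p,loss="soft_l1",x_scale=[.01,.01,.05]); p=s.x
    return p,np.abs(res(p)).mean(),res(p)
E
python3 - <<'E'
from h import *
o=[]
for n in("top","side"):
    arm.grab_frame(n); K,W=cam(n)
    pts=[d["point"] for d in arm.pinpoint(n,"pocket_1") if d["score"]>.5]; o.append((K,W,pts))
K,W=o[0][:2]
kn=at_z(K,W,[223,307],.09); f=at_z(K,W,[166,302],.067); print("field",f,"knob",kn)
p,e,r=fit(o,[f[0],f[1],-.1]); print(p,e)
for n,ob in(("t",o[:1]),("s",o[1:])): print(n,fit(ob,p)[:2])
rs=[ray(*o[0][:2],[223,307]),ray(*o[1][:2],[248,234])]; w=tri(rs); print("knob",w,inD(p,w))
w=tri([ray(*o[0][:2],[200,276]),ray(*o[1][:2],[194,248])]); print("wing",w,inD(p,w))
for rc in [(189,318),(177,330),(179,275),(177,310),(186,299)]: print(inD(p,at_z(K,W,rc,.077)).round(3))
for l in("media_a","media_b","tube_50","timer"):
    print(l,[(at_z(K,W,d["point"],0).round(3).tolist(),round(d["score"],2)) for d in arm.pinpoint("top",l)][:3])
E
```

```text
field [ 0.62572223 -0.10852432  0.067     ] knob [ 0.4557517  -0.11634118  0.09      ]
[ 0.61973358 -0.11050725 -0.20453621] 1.5487663191569214
t (array([ 0.61835399, -0.11123621, -0.18513827]), np.float64(1.7430978922773477))
s (array([ 0.62002379, -0.11004623, -0.20811113]), np.float64(1.3615356117335236))
knob [ 0.45246083 -0.11549552  0.08658578] [-0.16277282 -0.03885958  0.08658578]
wing [ 0.52383531 -0.02542415  0.13273086] [-0.11118079  0.06383138  0.13273086]
[-0.054 -0.055  0.077]
[-0.013 -0.084  0.077]
[-0.049  0.076  0.077]
[-0.024 -0.025  0.077]
[-0.056  0.002  0.077]
media_a [([0.666, -0.212, 0.0], 0.67), ([0.517, 0.336, 0.0], 0.65), ([0.616, 0.268, -0.0], 0.65)]
media_b [([0.666, -0.212, 0.0], 0.67), ([0.517, 0.336, 0.0], 0.65), ([0.616, 0.268, -0.0], 0.65)]
tube_50 [([0.458, -0.248, 0.0], 0.93)]
timer [([0.705, 0.294, 0.0], 0.66), ([0.689, -0.061, 0.0], 0.19)]
```

```bash
cat >> h.py <<'E'
def rel(tgts,T=None):
    """tgts: list of (world xyz, tool yaw) with tool down -> rows cm, rotvec"""
    T=T_tool() if T is None else T
    for p,y in tgts:
        G=np.eye(4); G[:3,:3]=R.from_euler("z",y).as_matrix()@np.diag([1,-1,-1]); G[:3,3]=p
        M=np.linalg.inv(T)@G; d=M[:3,3]*100; r=R.from_matrix(M[:3,:3]).as_rotvec()
        print("row",[round(float(v),2) for v in d]+[round(float(v),3) for v in r],"n>=",int(np.ceil(max(np.linalg.norm(d)/5,np.linalg.norm(r)/.15))))
E
python3 -c "
from h import *
rel([((.35,-.3,.29),0.1),((.45,-.13,.29),-.2),((.62,-.11,.29),-.2)])"
```

```text
row [24.03, -23.16, -4.0, -0.0, -0.0, 0.214] n>= 7
row [38.79, -36.24, -4.0, -0.0, -0.0, 0.514] n>= 11
row [55.58, -32.9, -4.0, -0.0, -0.0, 0.514] n>= 13
```

Call:
step_arm --moves '[24, -23.2, -4, 0, 0, 0.214, 24, -23.2, -4, 0, 0, 0.214, 24, -23.2, -4, 0, 0, 0.214, 24, -23.2, -4, 0, 0, 0.214, 24, -23.2, -4, 0, 0, 0.214, 24, -23.2, -4, 0, 0, 0.214, 24, -23.2, -4, 0, 0, 0.214, 38.8, -36.2, -4, 0, 0, 0.514, 38.8, -36.2, -4, 0, 0, 0.514, 38.8, -36.2, -4, 0, 0, 0.514, 38.8, -36.2, -4, 0, 0, 0.514, 38.8, -36.2, -4, 0, 0, 0.514, 55.6, -32.9, -4, 0, 0, 0.514, 55.6, -32.9, -4, 0, 0, 0.514, 55.6, -32.9, -4, 0, 0, 0.514, 55.6, -32.9, -4, 0, 0, 0.514, 55.6, -32.9, -4, 0, 0, 0.514, 55.6, -32.9, -4, 0, 0, 0.514]' --gripper -0.3

```text
clock: 3.15
ee_pos: [0.6195, -0.1104, 0.2892]
orientation: [0.0, 0.995, -0.1, -0.001]
force: [-0.6, 0.2, -0.2]
width: 0.0298
gripper_force: 0.0
```

```bash
cat >> h.py <<'E'
import json
def look(labels=("pocket_1","ball_1","shutter_knob","pin_wing","pin_bore"),save=None,p0=None,thr=.4):
    T=T_tool(); K,W=cam("wrist",T); im=arm.grab_frame("wrist")
    if save: cv2.imwrite(f"pics/{save}.png",im)
    out={l:[(np.array(d["point"]),d["score"]) for d in arm.pinpoint("wrist",l) if d["score"]>thr] for l in labels}
    return K,W,out
E
python3 - <<'E'
from h import *
s=arm.get_state(); print(s["clock"],s["ee_pos"],s["orientation"],s["width"])
K,W,o=look(save="w1")
pts=[x for x,c in o["pocket_1"]]
p,e,r=fit([(K,W,pts)],[.62,-.11,-.2]); print(p,e,len(pts),r.reshape(-1,2).round(1).tolist())
for x,c in o["ball_1"]: print("ball",inD(p,at_z(K,W,x,.077)).round(4),round(c,2))
for l,z in(("shutter_knob",.094),("pin_wing",.14),("pin_bore",.102)): print(l,[(x.round(),round(c,2),inD(p,at_z(K,W,x,z)).round(4)) for x,c in o[l]])
E
```

```text
3.15 [ 0.61946208 -0.1104009   0.28924242] [ 1.65828027e-04  9.94994845e-01 -9.99196968e-02 -1.13378860e-03] 0.02975198054400444
[ 0.61753724 -0.10932489 -0.17582882] 1.3770108888277572 6 [[-0.3, 2.0], [3.3, -2.2], [-2.7, -2.1], [0.7, -0.2], [0.6, 0.4], [-1.0, 1.1]]
ball [-0.0258 -0.0921  0.077 ] 0.78
ball [-0.0478  0.0095  0.077 ] 0.68
ball [-0.0465  0.0833  0.077 ] 0.68
ball [-0.0543 -0.0521  0.077 ] 0.55
shutter_knob [(array([310., 299.]), 0.62, array([-0.1731, -0.0476,  0.094 ])), (array([216., 303.]), 0.59, array([-0.0495, -0.0507,  0.094 ]))]
pin_wing [(array([117., 320.]), 0.67, array([ 0.06  , -0.0572,  0.14  ]))]
pin_bore []
```

View pics/w1.png

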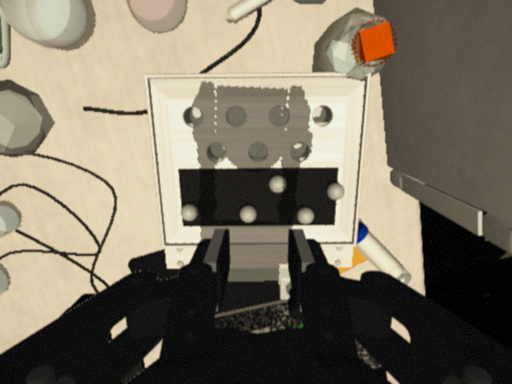

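The wrist view shows the whole plate. Far pockets (col,row) are at about (193,116), (237,116), (280,116) and (322,115), near pockets at (217,151), (258,152) and (300,151). There are five balls, at (190,213), (248,214), (278,184), (306,215) and (336,190). The pin and knob are hidden by the fingers, so I step back for a second view.

```bash
python3 - <<'E'
from h import *
T=T_tool(); K,W=cam("wrist",T); np.savez("pics/w1cam",W=W,K=K)
hand=[(116,193),(116,237),(116,280),(115,322),(151,217),(152,258),(151,300)]
p,e,r=fit([(K,W,hand)],[.6175,-.109,-.18]); print(p,e,r.reshape(-1,2).round(1).tolist())
for c in [(.104,.118,.079),(.104,-.118,.079)]: print("corner",np.round(proj(K,W,(D(p)@np.append(c,1))[:3]),1),"seen (75,147),(77,369)")
for rc in [(213,190),(214,248),(184,278),(215,306),(190,336)]: print(inD(p,at_z(K,W,rc,.077)).round(4))
rel([((D(p)@[-.15,0,0,1])[:3]+[0,0,.29],p[2])])
E
```

```text
[ 0.61812524 -0.11088705 -0.1948742 ] 0.37215010063889153 [[0.0, 0.6], [-0.2, -0.4], [-0.5, -0.4], [0.3, 0.6], [0.7, -0.4], [-0.5, 0.3], [0.2, -0.1]]
corner [ 73.  144.2] seen (75,147),(77,369)
corner [ 71.6 371.4] seen (75,147),(77,369)
[-0.051   0.0812  0.077 ]
[-0.0527  0.0126  0.077 ]
[-0.0162 -0.0225  0.077 ]
[-0.0543 -0.0562  0.077 ]
[-0.0238 -0.0898  0.077 ]
row [-15.11, 0.17, 0.04, 0.0, -0.0, -0.006] n>= 4
```

Call:
step_arm --moves '[-15, 0.2, 0, 0, 0, 0, -15, 0.2, 0, 0, 0, 0, -15, 0.2, 0, 0, 0, 0, -15, 0.2, 0, 0, 0, 0, -15, 0.2, 0, 0, 0, 0]' --gripper 1

```text
clock: 3.95
ee_pos: [0.4716, -0.082, 0.2903]
orientation: [0.0, 0.995, -0.1, 0.001]
force: [1.1, 0.2, -0.6]
width: 0.0856
gripper_force: 0.0
```

```bash
python3 - <<'E'
from h import *
p=[.6181,-.1109,-.1949]
K,W,o=look(save="w2",labels=("shutter_knob","pin_wing","pin_bore","pocket_1"),thr=.2); np.savez("pics/w2cam",W=W,K=K)
for l,z in(("shutter_knob",.094),("pin_wing",.14),("pin_bore",.102),("pocket_1",.067)): print(l,[(x.round(),round(c,2),inD(p,at_z(K,W,x,z)).round(4)) for x,c in o[l]])
for l,c in(("bore",(-.111,.06,.102)),("wing",(-.111,.06,.140))): print(l,np.round(proj(K,W,(D(p)@np.append(c,1))[:3]),1))
E
```

```text
shutter_knob [(array([191., 301.]), 0.63, array([-0.1698, -0.0471,  0.094 ]))]
pin_wing [(array([  6., 210.]), 0.44, array([-0.0022,  0.0377,  0.14  ]))]
pin_bore [(array([137., 199.]), 0.65, array([-0.11  ,  0.0594,  0.102 ])), (array([ 21., 257.]), 0.54, array([-0.0041,  0.0002,  0.102 ]))]
pocket_1 [(array([  4., 206.]), 0.8, array([0.0208, 0.0517, 0.067 ])), (array([  5., 306.]), 0.69, array([ 0.0191, -0.0499,  0.067 ])), (array([  6., 256.]), 0.61, array([0.018 , 0.0005, 0.067 ]))]
bore [137.9 198.8]
wing [141.9 190.9]
```

View pics/w2.png

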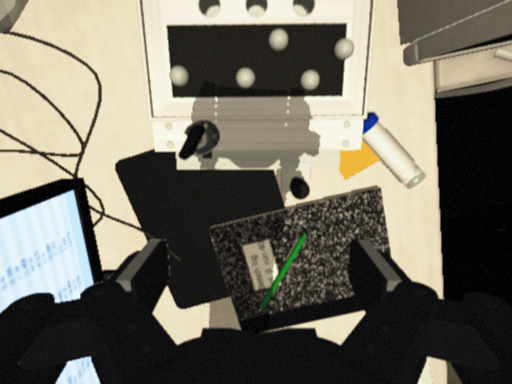

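The second view shows the pin's collar at (200,137), with its wing turned to about 60°. The knob is at (299,187), and the bore detection matches the fitted pose to 1 px. I triangulate the knob and grip it.

```bash
cat >> h.py <<'E'
P=[.6181,-.1109,-.1949]
def dgo(*t):  # (x,y,z mm dispenser, yaw deg rel to dispenser)
    rel([((D(P)@[a/1000,b/1000,0,1])[:3]+[0,0,c/1000],P[2]+np.radians(y)) for a,b,c,y in t])
def where():
    s=arm.get_state(); T=T_tool(s); y=np.degrees(np.arctan2(T[1,0],T[0,0])-P[2])
    print("t",round(s["clock"],2),"disp mm",(inD(P,s["ee_pos"])*1000).round(1),"yaw",round(y,1),"w",round(s["width"]*1000,1),"F",np.round(s["force"],1),"g",round(s["gripper_force"],1))
E
python3 - <<'E'
from h import *
Ks,Ws=cam("side"); K,W=cam("wrist")
w=tri([ray(K,W,(187,299)),ray(Ks,Ws,(248,234))]); print("knob tri",inD(P,w))
where(); dgo((-170,-46,140,0),(-170,-46,99,0))
E
```

```text
knob tri [-0.16451267 -0.04445242  0.09506078]
t 4.2 disp mm [-146.5   -0.   290.7] yaw -0.3 w 85.4 F [ 0.   0.  -0.3] g 0.0
row [-2.36, 4.61, 15.07, 0.0, -0.002, -0.005] n>= 4
row [-2.36, 4.61, 19.17, 0.0, -0.002, -0.005] n>= 4
```

Call:
step_arm --moves '[-2.2, 4.6, 15, 0, 0, 0, -2.2, 4.6, 15, 0, 0, 0, -2.2, 4.6, 15, 0, 0, 0, -2.2, 4.6, 15, 0, 0, 0, -2.2, 4.6, 17, 0, 0, 0, -2.2, 4.6, 19.1, 0, 0, 0, -2.2, 4.6, 19.1, 0, 0, 0, -2.2, 4.6, 19.1, 0, 0, 0]' --gripper 0.18

```text
clock: 5.0
ee_pos: [0.4437, -0.123, 0.1002]
orientation: [0.0, 0.995, -0.1, 0.001]
force: [-0.8, 0.9, -0.2]
width: 0.0503
gripper_force: 0.0
```

Call:
step_arm --moves '[0, 0, 0, 0, 0, 0, 0, 0, 0, 0, 0, 0, 0, 0, 0, 0, 0, 0, 0, 0, 0, 0, 0, 0, 0, 0, 0, 0, 0, 0]' --gripper -0.7 --squeeze 30

```text
clock: 5.5
ee_pos: [0.4439, -0.1217, 0.1008]
orientation: [-0.001, 0.995, -0.101, 0.002]
force: [0.7, 6.2, 4.2]
width: 0.0194
gripper_force: 29.3
```

```bash
python3 -c "
from h import *
where()"
```

```text
t 5.5 disp mm [-168.8  -44.3  100.8] yaw -0.4 w 19.4 F [0.7 6.2 4.2] g 29.3
```

Call:
step_arm --moves '[0.7, -0.1, 0, 0, 0, 0, 1.4, -0.1, 0, 0, 0, 0, 1.9, -0.1, 0, 0, 0, 0, 2.2, -0.1, 0, 0, 0, 0, 2.2, -0.1, 0, 0, 0, 0]'

```text
clock: 6.0
ee_pos: [0.4642, -0.1256, 0.1008]
orientation: [-0.001, 0.995, -0.1, -0.0]
force: [-3.9, 4.3, 8.4]
width: 0.019
gripper_force: 29.9
```

Call:
step_arm --moves '[0.3, 0, 0, 0, 0, 0, 0.4, 0, 0, 0, 0, 0, 0.4, 0, 0, 0, 0, 0, 0.4, 0, 0, 0, 0, 0]'

```text
clock: 6.4
ee_pos: [0.4643, -0.1256, 0.1007]
orientation: [-0.001, 0.995, -0.1, -0.005]
force: [-11.4, 4.3, 19.2]
width: 0.019
gripper_force: 30.8
```

```bash
python3 -c "
from h import *
where()"
```

```text
t 6.4 disp mm [-148.   -44.2  100.7] yaw -0.3 w 19.0 F [-11.4   4.3  19.2] g 30.8
```

Call:
step_arm --moves '[-0.3, 0, 0, 0, 0, 0, -0.3, 0, 0, 0, 0, 0, -0.3, 0, 0, 0, 0, 0, -0.3, 0, 0, 0, 0, 0, -0.3, 0, -4, 0, 0, 0, -0.3, 0, -8, 0, 0, 0, -0.3, 0, -12, 0, 0, 0]' --gripper 0

```text
clock: 7.1
ee_pos: [0.4646, -0.1263, 0.2198]
orientation: [-0.0, 0.995, -0.1, -0.001]
force: [0.7, 0.1, -0.1]
width: 0.0429
gripper_force: 0.0
```

```bash
python3 -c "
from h import *
where(); dgo((-111,60,215,150),(-111,60,140,150))"
```

```text
t 7.1 disp mm [-147.7  -44.8  219.8] yaw -0.3 w 42.9 F [ 0.7  0.1 -0.1] g 0.0
row [3.61, -10.5, 0.48, -0.001, 0.0, -2.623] n>= 18
row [3.62, -10.5, 7.98, -0.001, 0.0, -2.623] n>= 18
```

Call:
step_arm --moves '[3.6, -10.5, 0.5, 0, 0, -2.62, 3.6, -10.5, 0.5, 0, 0, -2.62, 3.6, -10.5, 0.5, 0, 0, -2.62, 3.6, -10.5, 0.5, 0, 0, -2.62, 3.6, -10.5, 0.5, 0, 0, -2.62, 3.6, -10.5, 0.5, 0, 0, -2.62, 3.6, -10.5, 0.5, 0, 0, -2.62, 3.6, -10.5, 0.5, 0, 0, -2.62, 3.6, -10.5, 0.5, 0, 0, -2.62, 3.6, -10.5, 0.5, 0, 0, -2.62, 3.6, -10.5, 0.5, 0, 0, -2.62, 3.6, -10.5, 0.5, 0, 0, -2.62, 3.6, -10.5, 0.5, 0, 0, -2.62, 3.6, -10.5, 0.5, 0, 0, -2.62, 3.6, -10.5, 0.5, 0, 0, -2.62, 3.6, -10.5, 0.5, 0, 0, -2.62, 3.6, -10.5, 0.5, 0, 0, -2.62, 3.6, -10.5, 0.5, 0, 0, -2.62, 3.6, -10.5, 0.5, 0, 0, -2.62]'

```text
clock: 9.0
ee_pos: [0.5211, -0.0306, 0.2138]
orientation: [-0.0, 0.353, 0.936, -0.0]
force: [0.5, 0.4, 0.8]
width: 0.0426
gripper_force: 0.0
```

```bash
python3 - <<'E'
from h import *
where()
K,W,o=look(save="w3",labels=("pin_wing","pin_bore"),thr=.2)
for l in o: print(l,[(x.round(),round(c,2)) for x,c in o[l]])
for l,c in(("bore",(-.111,.06,.102)),("wing",(-.111,.06,.140)),("top",(-.111,.06,.149))): print(l,np.round(proj(K,W,(D(P)@np.append(c,1))[:3]),1))
dgo((-111,60,140,150))
E
```

```text
t 9.0 disp mm [-110.7   59.9  213.8] yaw 149.8 w 42.6 F [0.5 0.4 0.8] g 0.0
pin_wing [(array([209., 259.]), 0.85)]
pin_bore [(array([196., 256.]), 0.81)]
bore [194.1 259.3]
wing [209.3 259.4]
top [213.7 259.5]
row [0.02, -0.0, 7.39, -0.0, -0.0, -0.005] n>= 2
```

View pics/w3.png

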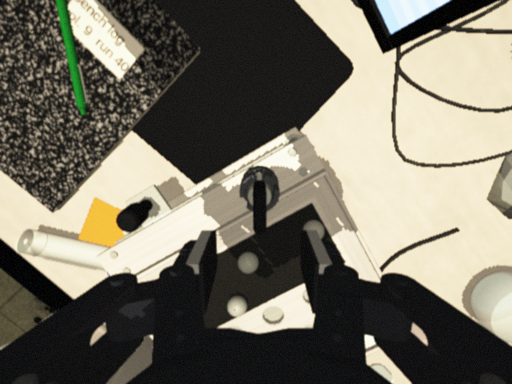

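The wing is centred at (259,205) and lines up with the finger plane. I go down and grip it.

Call:
step_arm --moves '[0, 0, 4, 0, 0, 0, 0, 0, 6, 0, 0, 0, 0, 0, 7.3, 0, 0, 0, 0, 0, 7.3, 0, 0, 0]'

```text
clock: 9.55
ee_pos: [0.5194, -0.0304, 0.139]
orientation: [-0.002, 0.353, 0.935, -0.0]
force: [0.6, 0.5, -0.2]
width: 0.0424
gripper_force: 0.0
```

Call:
step_arm --moves '[0, 0, 0, 0, 0, 0, 0, 0, 0, 0, 0, 0, 0, 0, 0, 0, 0, 0, 0, 0, 0, 0, 0, 0, 0, 0, 0, 0, 0, 0]' --gripper -1 --squeeze 40

```text
clock: 10.05
ee_pos: [0.5223, -0.0308, 0.1424]
orientation: [0.002, 0.353, 0.936, 0.0]
force: [0.0, 0.0, 4.5]
width: 0.008
gripper_force: 42.2
```

Call:
step_arm --moves '[0, 0, -0.4, 0, 0, 0, 0, 0, -0.8, 0, 0, 0, 0, 0, -0.8, 0, 0, 0, 0, 0, -0.8, 0, 0, 0]'

```text
clock: 10.45
ee_pos: [0.5212, -0.0306, 0.1492]
orientation: [0.0, 0.353, 0.936, 0.0]
force: [1.6, -0.5, 0.0]
width: 0.0081
gripper_force: 41.6
```

```bash
python3 -c "
from h import *
where()"
```

```text
t 10.45 disp mm [-110.6   60.   149.2] yaw 149.8 w 8.1 F [ 1.6 -0.5  0. ] g 41.6
```

Call:
step_arm --moves '[0, 0, 0, 0, 0, 0.13, 0, 0, 0, 0, 0, 0.26, 0, 0, 0, 0, 0, 0.4, 0, 0, 0, 0, 0, 0.52, 0, 0, 0, 0, 0, 0.65, 0, 0, 0, 0, 0, 0.79, 0, 0, 0, 0, 0, 0.92, 0, 0, 0, 0, 0, 1.047, 0, 0, 0, 0, 0, 1.047, 0, 0, 0, 0, 0, 1.047]'

```text
clock: 11.45
ee_pos: [0.5201, -0.0306, 0.1484]
orientation: [-0.001, 0.773, 0.635, -0.001]
force: [0.0, -0.3, -1.6]
width: 0.0079
gripper_force: 41.4
```

```bash
python3 -c "
from h import *
where()"
```

```text
t 11.45 disp mm [-111.7   59.8  148.4] yaw 90.0 w 7.9 F [ 0.  -0.3 -1.6] g 41.4
```

Turned cleanly to 90°. I lower the pin part of the way and then check.

Call:
step_arm --moves '[0, 0, 0.5, 0, 0, 0, 0, 0, 1, 0, 0, 0, 0, 0, 1.5, 0, 0, 0, 0, 0, 1.9, 0, 0, 0, 0, 0, 1.9, 0, 0, 0]'

```text
clock: 11.95
ee_pos: [0.5205, -0.0307, 0.129]
orientation: [-0.0, 0.773, 0.634, -0.0]
force: [0.1, -2.1, -2.5]
width: 0.0084
gripper_force: 23.9
```

```bash
python3 -c "
from h import *
where()"
```

```text
t 11.95 disp mm [-111.3   59.8  129. ] yaw 89.8 w 8.4 F [ 0.1 -2.1 -2.5] g 23.9
```

Call:
step_arm --moves '[0, 0, 0, 0, 0, 0, 0, 0, 0, 0, 0, 0, 0, 0, 0, 0, 0, 0, 0, 0, 0, 0, 0, 0, 0, 0, -4, 0, 0, 0, 0, 0, -8, 0, 0, 0, 0, 0, -9, 0, 0, 0, 0, 0, -9, 0, 0, 0]' --gripper -0.3

```text
clock: 12.75
ee_pos: [0.5228, -0.0308, 0.2226]
orientation: [0.002, 0.774, 0.634, 0.002]
force: [-0.1, 0.1, 0.1]
width: 0.0296
gripper_force: 0.0
```

```bash
python3 - <<'E'
from h import *
where()
K,W,o=look(save="w4",labels=("pin_wing","pin_bore","ball_1"),thr=.2)
for l in o: print(l,[(x.round(),round(c,2)) for x,c in o[l]])
for l,c in(("wing home",(-.111,.06,.126)),("parked",(-.111,.06,.140)),("top home",(-.111,.06,.135))): print(l,np.round(proj(K,W,(D(P)@np.append(c,1))[:3]),1))
arm.grab_frame("side"); Ks,Ws=cam("side"); 
for d in arm.pinpoint("side","pin_wing"): print("side",d, proj(Ks,Ws,(D(P)@[-.111,.06,.126,1])[:3]), proj(Ks,Ws,(D(P)@[-.111,.06,.140,1])[:3]))
E
```

```text
t 12.75 disp mm [-109.    60.1  222.6] yaw 89.8 w 29.6 F [-0.1  0.1  0.1] g 0.0
pin_wing [(array([195., 253.]), 0.87)]
pin_bore [(array([190., 254.]), 0.76)]
ball_1 [(array([265., 352.]), 0.72), (array([156., 322.]), 0.58), (array([233., 321.]), 0.52)]
wing home [199.2 255.5]
parked [204.9 255.4]
top home [202.8 255.4]
side {'point': [197.2, 247.4], 'score': 0.67} (np.float64(198.13993232570917), np.float64(247.69179477499674)) (np.float64(193.24798138327498), np.float64(247.60172724322908))
side {'point': [248.8, 246.2], 'score': 0.3} (np.float64(198.13993232570917), np.float64(247.69179477499674)) (np.float64(193.24798138327498), np.float64(247.60172724322908))
```

View pics/w4.png

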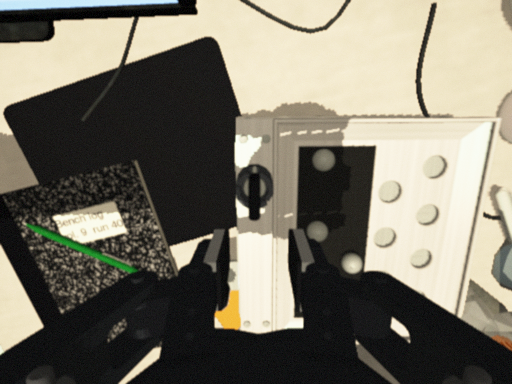

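The pin is home: its wing runs along y, and the side view agrees with home height to 1 px. Next are the balls. Each one gets caged loosely between the fingers (no squeeze) and rolled in +x into its pocket.

```bash
cat >> h.py <<'E'
def balls(thr=.3,save=None,lab="ball_1"):
    K,W,o=look(labels=(lab,),thr=thr,save=save)
    for x,c in o[lab]: print("ball",(inD(P,at_z(K,W,x,.077))*1000).round(1),round(c,2),x.round())
E
python3 - <<'E'
from h import *
K,W=cam("wrist")
for rc in [(159,323),(232,317),(264,352)]: print(inD(P,at_z(K,W,rc,.077)).round(4))
dgo((-16,-23,180,90))
E
```

```text
[-0.0558  0.0831  0.077 ]
[-0.0577  0.0134  0.077 ]
[-0.0218 -0.0203  0.077 ]
row [-8.25, 9.65, 3.77, -0.004, 0.0, -0.003] n>= 3
```

Call:
step_arm --moves '[-8.25, 9.5, 3.8, 0, 0, 0, -8.25, 9.5, 3.8, 0, 0, 0, -8.25, 9.5, 3.8, 0, 0, 0, -8.25, 9.5, 3.8, 0, 0, 0, -8.25, 9.5, 3.8, 0, 0, 0, -8.25, 9.5, 3.8, 0, 0, 0]' --gripper -0.3

```text
clock: 13.65
ee_pos: [0.5969, -0.1293, 0.1813]
orientation: [-0.001, 0.773, 0.634, -0.0]
force: [0.4, 0.2, 0.9]
width: 0.0297
gripper_force: 0.0
```

```bash
python3 - <<'E'
from h import *
where()
balls(.2,"w5")
K,W=cam("wrist")
for n in range(7): print(n+1,np.round(proj(K,W,(D(P)@[*POCK[n],.067,1])[:3])).tolist(),end=" ")
print([d["point"] for d in arm.pinpoint("wrist","pocket_1")])
E
```

```text
t 13.65 disp mm [-17.2 -22.2 181.3] yaw 89.8 w 29.7 F [0.4 0.2 0.9] g 0.0
ball [-50.8  11.8  77. ] 0.83 [153. 215.]
ball [-24.1 -88.9  77. ] 0.69 [272. 251.]
ball [-52.8 -54.4  77. ] 0.69 [234. 216.]
ball [-14.7 -22.7  77. ] 0.64 [197. 262.]
ball [-49.9  83.4  77. ] 0.58 [ 51. 212.]
1 [248.0, 347.0] 2 [195.0, 352.0] 3 [136.0, 357.0] 4 [70.0, 363.0] 5 [222.0, 302.0] 6 [166.0, 305.0] 7 [104.0, 307.0] [[163.1, 307.4], [134.9, 357.4], [69.4, 359.0], [223.0, 303.3], [102.7, 307.8], [191.5, 354.5], [250.1, 346.4]]
```

View pics/w5.png

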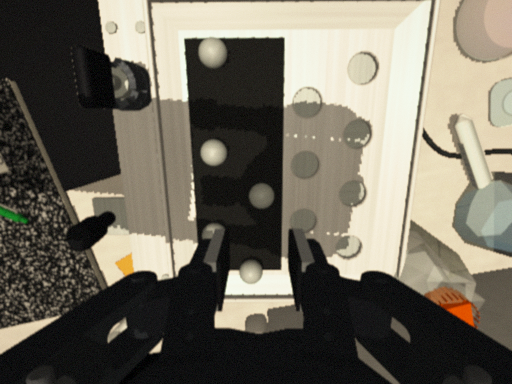

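All five balls show, at dispenser mm (-51,12), (-24,-89), (-53,-54), (-15,-23) and (-50,83). The pocket predictions agree to about 2 px. I cage the ball at (-15,-23) and roll it to pocket 2.

Call:
step_arm --moves '[-0.05, 0.25, 4, 0, 0, 0, -0.05, 0.25, 7, 0, 0, 0, -0.05, 0.25, 9, 0, 0, 0, -0.05, 0.25, 9, 0, 0, 0, -0.05, 0.25, 9, 0, 0, 0]' --gripper -0.3

```text
clock: 14.3
ee_pos: [0.6003, -0.1307, 0.0925]
orientation: [0.0, 0.773, 0.634, 0.0]
force: [-0.8, -1.3, 0.5]
width: 0.03
gripper_force: 0.0
```

Call:
step_arm --moves '[0, 0, 0, 0, 0, 0, 0, 0, 0, 0, 0, 0, 0, 0, 0, 0, 0, 0]' --gripper -0.46

```text
clock: 14.6
ee_pos: [0.6013, -0.1315, 0.0935]
orientation: [0.001, 0.774, 0.634, 0.001]
force: [0.3, 0.4, 0.9]
width: 0.023
gripper_force: 0.0
```

```bash
python3 -c "
from h import *
where(); dgo((61.5,-24,91,90)); balls(.2)"
```

```text
t 14.6 disp mm [-12.5 -23.4  93.5] yaw 89.8 w 23.0 F [0.3 0.4 0.9] g 0.0
row [-0.04, 7.4, 0.27, 0.003, 0.0, -0.003] n>= 2
ball [-49.5  83.2  77. ] 0.78 [ 10. 169.]
ball [-52.7  13.3  77. ] 0.75 [175. 174.]
ball [-10.8 -22.   77. ] 0.74 [242. 262.]
```

Call:
step_arm --moves '[0, 0.8, 0.1, 0, 0, 0, 0, 1.6, 0.2, 0, 0, 0, 0, 2.4, 0.2, 0, 0, 0, 0, 3.2, 0.2, 0, 0, 0, 0, 4, 0.2, 0, 0, 0, 0, 4.8, 0.2, 0, 0, 0, 0, 5.5, 0.2, 0, 0, 0, 0, 6.1, 0.2, 0, 0, 0, 0, 6.6, 0.2, 0, 0, 0, 0, 7, 0.2, 0, 0, 0, 0, 7.3, 0.2, 0, 0, 0, 0, 7.3, 0.2, 0, 0, 0, 0, 7.3, 0.2, 0, 0, 0]'

```text
clock: 16.0
ee_pos: [0.6716, -0.1455, 0.0899]
orientation: [-0.0, 0.774, 0.634, -0.0]
force: [-0.2, 0.5, 0.4]
width: 0.0228
gripper_force: 0.0
```

```bash
python3 -c "
from h import *
where(); balls(.2)"
```

```text
t 16.0 disp mm [ 59.2 -23.6  89.9] yaw 89.8 w 22.8 F [-0.2  0.5  0.4] g 0.0
ball [ 58.3 -20.6  77. ] 0.81 [243. 257.]
ball [-56.5 -55.8  77. ] 0.77 [305.  40.]
ball [-52.1  11.5  77. ] 0.64 [180.  21.]
```

Call:
step_arm --moves '[0, 0, -3, 0, 0, 0, 0, 0, -7, 0, 0, 0, 0, 0, -9, 0, 0, 0, 0, 0, -9, 0, 0, 0, 0, 0, -9, 0, 0, 0]' --gripper -0.3

```text
clock: 16.6
ee_pos: [0.6717, -0.1455, 0.1802]
orientation: [0.0, 0.774, 0.634, 0.0]
force: [-0.3, -0.0, -1.0]
width: 0.03
gripper_force: 0.0
```

```bash
cat >> h.py <<'E'
def seated(n):
    K,W=cam("wrist"); x=(D(P)@[*POCK[n-1],0,1])[:3]
    print("pocket",n,"seated px",np.round(proj(K,W,x+[0,0,.071])),"field px",np.round(proj(K,W,x+[0,0,.077])))
E
python3 -c "
from h import *
where(); balls(.2); seated(2); dgo((-24.3,-89,180,101))"
```

```text
t 16.6 disp mm [ 59.2 -23.6 180.2] yaw 89.8 w 30.0 F [-0.3 -0.  -1. ] g 0.0
ball [-48.5  83.6  77. ] 0.91 [ 48. 102.]
ball [-50.8  11.   77. ] 0.9 [153. 113.]
ball [-24.8 -88.9  77. ] 0.81 [271. 159.]
ball [-55.5 -56.3  77. ] 0.81 [235. 118.]
ball [ 58.1 -21.2  77. ] 0.64 [194. 257.]
pocket 2 seated px [196. 262.] field px [198. 262.]
row [-6.58, -8.2, -0.18, -0.004, -0.001, -0.195] n>= 3
```

```bash
python3 -c "
from h import *
im=arm.grab_frame('wrist'); K,W=cam('wrist')
print([ (np.round(d['point']),round(d['score'],2)) for d in arm.pinpoint('wrist','pocket_1')])
for n in range(7): print(n+1,np.round(proj(K,W,(D(P)@[*POCK[n],.067,1])[:3])).tolist(),end=' ')
cv2.imwrite('pics/w6.png',cv2.resize(im[30:290,90:350],(780,780))[:600])"
```

```text
[(array([101., 207.]), 0.91), (array([ 69., 261.]), 0.87), (array([224., 214.]), 0.84), (array([249., 260.]), 0.73), (array([134., 261.]), 0.57), (array([192., 260.]), 0.56), (array([166., 209.]), 0.56)]
1 [249.0, 262.0] 2 [195.0, 262.0] 3 [134.0, 262.0] 4 [67.0, 262.0] 5 [222.0, 214.0] 6 [165.0, 211.0] 7 [102.0, 209.0]
```

View pics/w6.png

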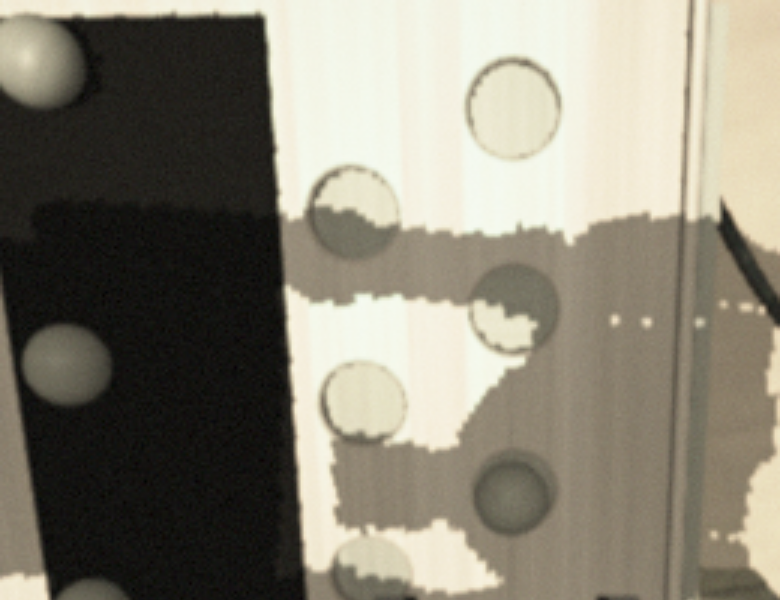

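Pocket 2's ball sits inside the pocket ring at crop (512,497), so it is seated. Next is the ball at (-24,-89), for pocket 1.

Call:
step_arm --moves '[-2, -3, 0, 0, 0, -0.1, -4.5, -6, 0, 0, 0, -0.195, -6.55, -8.2, 0, 0, 0, -0.195, -6.55, -8.2, 0, 0, 0, -0.195, -6.55, -8.2, 0, 0, 0, -0.195]'

```text
clock: 17.3
ee_pos: [0.5782, -0.1934, 0.1792]
orientation: [-0.001, 0.708, 0.706, 0.0]
force: [-0.1, 0.5, -0.2]
width: 0.0298
gripper_force: 0.0
```

```bash
python3 -c "
from h import *
where(); balls(.2); dgo((-24.3,-89,91,101))"
```

```text
t 17.3 disp mm [-23.2 -88.6 179.2] yaw 100.9 w 29.8 F [-0.1  0.5 -0.2] g 0.0
ball [-27.8 -90.1  77. ] 0.97 [198. 253.]
ball [-51.7  13.7  77. ] 0.75 [ 50. 247.]
ball [-55.5 -54.5  77. ] 0.74 [146. 225.]
ball [ 56.3 -23.9  77. ] 0.68 [134. 381.]
row [0.0, -0.23, 8.86, 0.0, -0.0, -0.0] n>= 2
```

Call:
step_arm --moves '[0, -0.25, 4, 0, 0, 0, 0, -0.25, 7, 0, 0, 0, 0, -0.25, 8.8, 0, 0, 0, 0, -0.25, 8.8, 0, 0, 0, 0, -0.25, 8.8, 0, 0, 0]' --gripper -0.26

```text
clock: 17.9
ee_pos: [0.5767, -0.1936, 0.0918]
orientation: [-0.0, 0.708, 0.706, 0.0]
force: [0.2, 0.1, -0.8]
width: 0.0318
gripper_force: 0.0
```

Call:
step_arm --moves '[0, 0, 0, 0, 0, 0, 0, 0, 0, 0, 0, 0, 0, 0, 0, 0, 0, 0]' --gripper -0.46

```text
clock: 18.2
ee_pos: [0.577, -0.194, 0.0934]
orientation: [0.001, 0.708, 0.706, 0.0]
force: [0.9, 0.2, -0.2]
width: 0.0231
gripper_force: 0.0
```

```bash
python3 -c "
from h import *
where(); dgo((61,-72,91,101)); balls(.2)"
```

```text
t 18.2 disp mm [-24.2 -89.5  93.4] yaw 101.0 w 23.1 F [ 0.9  0.2 -0.2] g 0.0
row [0.09, 8.7, 0.26, 0.002, 0.001, -0.0] n>= 2
ball [ 55.  -23.7  77. ] 0.94 [148. 453.]
ball [-53.1 -55.2  77. ] 0.75 [170. 213.]
ball [-50.8  13.9  77. ] 0.71 [ 10. 244.]
ball [-26.  -88.5  77. ] 0.6 [243. 256.]
```

Call:
step_arm --moves '[0, 0.8, 0.1, 0, 0, 0, 0, 1.6, 0.2, 0, 0, 0, 0, 2.4, 0.2, 0, 0, 0, 0, 3.2, 0.2, 0, 0, 0, 0, 4, 0.2, 0, 0, 0, 0, 4.8, 0.2, 0, 0, 0, 0, 5.6, 0.2, 0, 0, 0, 0, 6.4, 0.2, 0, 0, 0, 0.1, 7.2, 0.2, 0, 0, 0, 0.1, 7.9, 0.2, 0, 0, 0, 0.1, 8.4, 0.2, 0, 0, 0, 0.1, 8.6, 0.2, 0, 0, 0, 0.1, 8.6, 0.2, 0, 0, 0, 0.1, 8.6, 0.2, 0, 0, 0]'

```text
clock: 19.7
ee_pos: [0.6617, -0.1929, 0.0899]
orientation: [-0.0, 0.708, 0.706, -0.0]
force: [1.0, -0.1, 0.5]
width: 0.0232
gripper_force: 0.0
```

Call:
step_arm --moves '[0, 0, -3, 0, 0, 0, 0, 0, -7, 0, 0, 0, 0, 0, -9, 0, 0, 0, 0, 0, -9, 0, 0, 0, 0, 0, -9, 0, 0, 0]' --gripper -0.3

```text
clock: 20.2
ee_pos: [0.6618, -0.1929, 0.1802]
orientation: [0.0, 0.708, 0.706, 0.0]
force: [-0.1, -0.9, -0.5]
width: 0.03
gripper_force: 0.0
```

```bash
python3 -c "
from h import *
where(); balls(.2,'w7'); seated(1); seated(2); dgo((-49.5,82.5,180,90+5))"
```

```text
t 20.2 disp mm [ 58.7 -72.  180.2] yaw 101.0 w 30.0 F [-0.1 -0.9 -0.5] g 0.0
ball [-50.6  14.4  77. ] 0.84 [ 50. 128.]
ball [ 57.  -68.2  77. ] 0.83 [192. 258.]
ball [ 58.  -23.8  77. ] 0.83 [136. 270.]
ball [-55.  -56.3  77. ] 0.64 [149. 115.]
ball [ 2.7  1.3 77. ] 0.34 [ 85. 201.]
ball [59.4 21.8 77. ] 0.24 [ 71. 285.]
pocket 1 seated px [196. 263.] field px [199. 263.]
pocket 2 seated px [137. 275.] field px [137. 275.]
row [17.18, -7.55, -0.17, -0.004, -0.001, 0.104] n>= 4
```

```bash
python3 -c "
import cv2
im=cv2.imread('pics/w7.png'); cv2.imwrite('pics/w7c.png',cv2.resize(im[60:240,160:360],(800,600) if 0 else (660,594),interpolation=cv2.INTER_CUBIC))"
```

```text
(no output)
```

View pics/w7c.png

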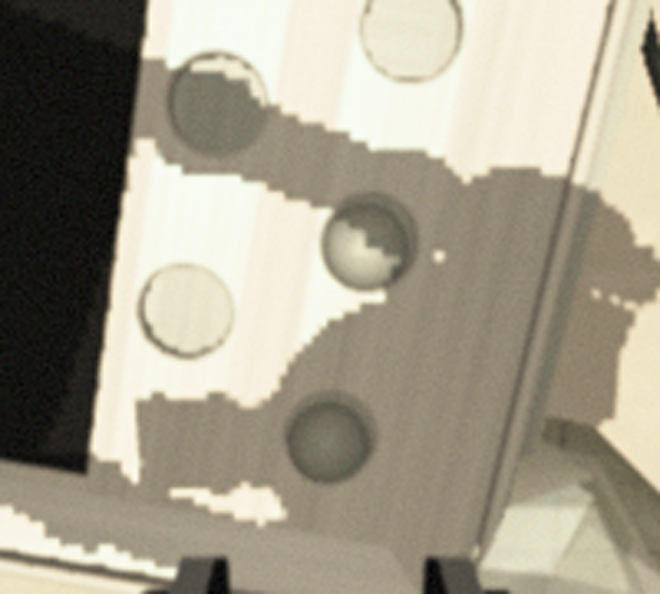

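Both balls sit the same way inside their pocket rings. Next is the ball at (-50,83), for pocket 4.

```bash
python3 -c "
from h import *
dgo((-50,83,180,84.3))"
```

```text
row [17.24, -7.59, -0.17, -0.004, -0.001, 0.291] n>= 4
```

Call:
step_arm --moves '[4, -2, 0, 0, 0, 0.1, 8, -3.6, 0, 0, 0, 0.2, 12, -5.4, 0, 0, 0, 0.29, 15, -6.6, 0, 0, 0, 0.29, 17.2, -7.6, 0, 0, 0, 0.29, 17.2, -7.6, 0, 0, 0, 0.29, 17.2, -7.6, 0, 0, 0, 0.29]'

```text
clock: 21.0
ee_pos: [0.5857, -0.0204, 0.1785]
orientation: [-0.001, 0.802, 0.597, -0.001]
force: [0.8, -0.7, 0.1]
width: 0.0299
gripper_force: 0.0
```

```bash
python3 -c "
from h import *
where(); balls(.2); dgo((-50,83,91,84.3))"
```

```text
t 21.0 disp mm [-49.3  82.5 178.5] yaw 84.5 w 29.9 F [ 0.8 -0.7  0.1] g 0.0
ball [-51.4  13.1  77. ] 0.87 [276. 264.]
ball [-49.7  84.3  77. ] 0.72 [195. 258.]
row [0.13, -0.19, 8.82, -0.001, 0.001, 0.001] n>= 2
```

Call:
step_arm --moves '[0.1, -0.1, 4, 0, 0, 0, 0.1, -0.1, 7, 0, 0, 0, 0.1, -0.1, 8.8, 0, 0, 0, 0.1, -0.1, 8.8, 0, 0, 0, 0.1, -0.1, 8.8, 0, 0, 0]' --gripper -0.26

```text
clock: 21.6
ee_pos: [0.5863, -0.0204, 0.0918]
orientation: [-0.0, 0.803, 0.596, -0.0]
force: [1.2, 0.2, 0.1]
width: 0.0315
gripper_force: 0.0
```

Call:
step_arm --moves '[0, 0, 0, 0, 0, 0, 0, 0, 0, 0, 0, 0, 0, 0, 0, 0, 0, 0]' --gripper -0.46

```text
clock: 21.9
ee_pos: [0.5869, -0.0196, 0.0933]
orientation: [0.001, 0.803, 0.596, 0.001]
force: [0.2, 0.2, -0.5]
width: 0.0236
gripper_force: 0.0
```

```bash
python3 -c "
from h import *
where(); dgo((61,72,91,84.3)); balls(.2)"
```

```text
t 21.9 disp mm [-48.3  83.6  93.3] yaw 84.4 w 23.6 F [ 0.2  0.2 -0.5] g 0.0
row [-0.08, 10.99, 0.26, 0.002, -0.0, 0.001] n>= 3
ball [-50.   82.5  77. ] 0.58 [247. 256.]
```

Call:
step_arm --moves '[0, 0.8, 0.1, 0, 0, 0, 0, 1.6, 0.2, 0, 0, 0, 0, 2.4, 0.2, 0, 0, 0, 0, 3.2, 0.2, 0, 0, 0, 0, 4, 0.2, 0, 0, 0, 0, 4.8, 0.2, 0, 0, 0, 0, 5.6, 0.2, 0, 0, 0, 0, 6.4, 0.2, 0, 0, 0, 0, 7.2, 0.2, 0, 0, 0, 0, 8, 0.2, 0, 0, 0, 0, 8.8, 0.2, 0, 0, 0, 0, 9.5, 0.2, 0, 0, 0, -0.1, 10.1, 0.2, 0, 0, 0, -0.1, 10.6, 0.2, 0, 0, 0, -0.1, 10.9, 0.2, 0, 0, 0, -0.1, 10.9, 0.2, 0, 0, 0, -0.1, 10.9, 0.2, 0, 0, 0]'

```text
clock: 23.7
ee_pos: [0.6897, -0.0518, 0.0899]
orientation: [-0.0, 0.803, 0.596, -0.0]
force: [0.7, -0.1, -0.3]
width: 0.0231
gripper_force: 0.0
```

Call:
step_arm --moves '[0, 0, -3, 0, 0, 0, 0, 0, -7, 0, 0, 0, 0, 0, -9, 0, 0, 0, 0, 0, -9, 0, 0, 0, 0, 0, -9, 0, 0, 0]' --gripper -0.3

```text
clock: 24.2
ee_pos: [0.6897, -0.0517, 0.1802]
orientation: [0.0, 0.803, 0.596, 0.0]
force: [-1.4, 0.7, -0.5]
width: 0.0301
gripper_force: 0.0
```

```bash
python3 -c "
from h import *
where(); balls(.2,'w8'); seated(4); dgo((-52,12.5,180,90-9.5))"
```

```text
t 24.2 disp mm [ 58.8  71.9 180.2] yaw 84.4 w 30.1 F [-1.4  0.7 -0.5] g 0.0
ball [ 57.7 -22.6  77. ] 0.83 [300. 268.]
ball [60.5 77.4 77. ] 0.74 [190. 260.]
ball [-55.1 -55.4  77. ] 0.5 [342. 148.]
ball [-49.8  12.1  77. ] 0.47 [276. 138.]
pocket 4 seated px [195. 262.] field px [197. 262.]
row [-6.98, -10.32, -0.17, -0.004, 0.001, 0.068] n>= 3
```

Call:
step_arm --moves '[-2.5, -4, 0, 0, 0, 0.07, -5, -7.5, 0, 0, 0, 0.07, -7, -10.3, 0, 0, 0, 0.07, -7, -10.3, 0, 0, 0, 0.07, -7, -10.3, 0, 0, 0, 0.07]'

```text
clock: 24.8
ee_pos: [0.5698, -0.0891, 0.1785]
orientation: [-0.001, 0.823, 0.567, -0.001]
force: [-0.1, 0.2, -0.5]
width: 0.0302
gripper_force: 0.0
```

```bash
python3 -c "
from h import *
where(); balls(.2); dgo((-51.5,12.5,91,80))"
```

```text
t 24.8 disp mm [-51.6  12.  178.5] yaw 80.3 w 30.2 F [-0.1  0.2 -0.5] g 0.0
ball [ 54.4 -67.2  77. ] 0.88 [266. 400.]
ball [55.8 76.1 77. ] 0.88 [ 87. 394.]
ball [-54.1 -56.   77. ] 0.79 [274. 270.]
ball [-50.4  13.4  77. ] 0.62 [195. 260.]
ball [ 55.9 -22.9  77. ] 0.59 [217. 400.]
row [-0.04, -0.19, 8.86, 0.0, -0.0, 0.007] n>= 2
```

Call:
step_arm --moves '[0.1, 0, 4, 0, 0, 0, 0.1, 0, 7, 0, 0, 0, 0.1, 0, 8.8, 0, 0, 0, 0.1, 0, 8.8, 0, 0, 0, 0.1, 0, 8.8, 0, 0, 0]' --gripper -0.26

```text
clock: 25.4
ee_pos: [0.5725, -0.0879, 0.0918]
orientation: [-0.0, 0.823, 0.568, 0.0]
force: [0.4, -0.3, -0.0]
width: 0.0314
gripper_force: 0.0
```

Call:
step_arm --moves '[0, 0, 0, 0, 0, 0, 0, 0, 0, 0, 0, 0, 0, 0, 0, 0, 0, 0]' --gripper -0.46

```text
clock: 25.7
ee_pos: [0.5726, -0.0884, 0.0933]
orientation: [0.001, 0.823, 0.568, 0.001]
force: [-0.3, 0.4, -0.5]
width: 0.023
gripper_force: 0.0
```

```bash
python3 -c "
from h import *
where(); dgo((20.5,0,91,80)); balls(.2)"
```

```text
t 25.7 disp mm [-49.   13.3  93.3] yaw 80.4 w 23.0 F [-0.3  0.4 -0.5] g 0.0
row [-0.15, 7.08, 0.25, 0.003, -0.0, 0.007] n>= 2
ball [-47.   11.7  77. ] 0.69 [247. 263.]
ball [56.2 76.4 77. ] 0.65 [ 78. 471.]
```

Call:
step_arm --moves '[0, 0.8, 0.1, 0, 0, 0, 0, 1.6, 0.2, 0, 0, 0, 0, 2.4, 0.2, 0, 0, 0, 0, 3.2, 0.2, 0, 0, 0, -0.1, 4, 0.2, 0, 0, 0, -0.1, 4.8, 0.2, 0, 0, 0, -0.1, 5.5, 0.2, 0, 0, 0, -0.1, 6.1, 0.2, 0, 0, 0, -0.15, 6.6, 0.2, 0, 0, 0, -0.15, 7, 0.2, 0, 0, 0, -0.15, 7, 0.2, 0, 0, 0, -0.15, 7, 0.2, 0, 0, 0]'

```text
clock: 27.0
ee_pos: [0.6362, -0.1144, 0.0899]
orientation: [-0.0, 0.823, 0.568, -0.0]
force: [0.7, 0.6, 0.2]
width: 0.0228
gripper_force: 0.0
```

Call:
step_arm --moves '[0, 0, -3, 0, 0, 0, 0, 0, -7, 0, 0, 0, 0, 0, -9, 0, 0, 0, 0, 0, -9, 0, 0, 0, 0, 0, -9, 0, 0, 0]' --gripper -0.3

```text
clock: 27.5
ee_pos: [0.6361, -0.1143, 0.1801]
orientation: [0.0, 0.823, 0.568, 0.0]
force: [-0.0, 0.1, -0.7]
width: 0.0297
gripper_force: 0.0
```

```bash
python3 -c "
from h import *
where(); balls(.2,'w9'); seated(6); dgo((-54,-55.5,180,96))"
```

```text
t 27.5 disp mm [1.830e+01 1.000e-01 1.801e+02] yaw 80.4 w 29.7 F [-0.   0.1 -0.7] g 0.0
ball [ 56.5 -19.9  77. ] 0.85 [213. 310.]
ball [21.   2.6 77. ] 0.65 [193. 262.]
ball [-54.3 -56.   77. ] 0.49 [273. 185.]
pocket 6 seated px [195. 263.] field px [197. 263.]
row [-6.68, -6.07, -0.17, -0.004, -0.0, -0.273] n>= 2
```

Call:
step_arm --moves '[-3, -3, 0, 0, 0, -0.14, -6, -5.5, 0, 0, 0, -0.27, -6.7, -6.1, 0, 0, 0, -0.27, -6.7, -6.1, 0, 0, 0, -0.27, -6.7, -6.1, 0, 0, 0, -0.27]'

```text
clock: 28.1
ee_pos: [0.5561, -0.1552, 0.1794]
orientation: [-0.0, 0.74, 0.673, 0.0]
force: [0.3, 0.3, 0.8]
width: 0.0301
gripper_force: 0.0
```

```bash
python3 -c "
from h import *
where(); balls(.2); dgo((-54,-56,91,96))"
```

```text
t 28.1 disp mm [-52.3 -55.5 179.4] yaw 95.8 w 30.1 F [0.3 0.3 0.8] g 0.0
ball [ 56.  -24.4  77. ] 0.96 [172. 404.]
ball [20.5  0.3 77. ] 0.81 [135. 364.]
ball [-55.8 -56.2  77. ] 0.77 [197. 254.]
ball [ 56.4 -69.   77. ] 0.68 [226. 392.]
row [-0.06, -0.25, 8.89, 0.001, -0.0, -0.003] n>= 2
```

Call:
step_arm --moves '[0, -0.25, 4, 0, 0, 0, 0, -0.25, 7, 0, 0, 0, 0, -0.25, 8.8, 0, 0, 0, 0, -0.25, 8.8, 0, 0, 0, 0, -0.25, 8.8, 0, 0, 0]' --gripper -0.26

```text
clock: 28.7
ee_pos: [0.554, -0.1548, 0.092]
orientation: [0.0, 0.739, 0.674, 0.0]
force: [-0.2, -0.2, 0.4]
width: 0.0316
gripper_force: 0.0
```

Call:
step_arm --moves '[0, 0, 0, 0, 0, 0, 0, 0, 0, 0, 0, 0, 0, 0, 0, 0, 0, 0]' --gripper -0.46

```text
clock: 29.0
ee_pos: [0.554, -0.1554, 0.0933]
orientation: [0.001, 0.739, 0.673, 0.001]
force: [0.4, -0.1, -0.8]
width: 0.0232
gripper_force: 0.0
```

```bash
python3 -c "
from h import *
where(); dgo((20.5,-48,91,96)); balls(.2)"
```

```text
t 29.0 disp mm [-54.2 -56.1  93.3] yaw 95.8 w 23.2 F [ 0.4 -0.1 -0.8] g 0.0
row [0.05, 7.51, 0.25, 0.002, 0.001, -0.003] n>= 2
ball [ 54.3 -21.8  77. ] 0.93 [202. 487.]
ball [ 54.4 -69.4  77. ] 0.89 [287. 460.]
ball [-55.6 -54.8  77. ] 0.71 [243. 257.]
ball [16.6  3.5 77. ] 0.6 [142. 425.]
```

Call:
step_arm --moves '[0, 0.8, 0.1, 0, 0, 0, 0, 1.6, 0.2, 0, 0, 0, 0, 2.4, 0.2, 0, 0, 0, 0, 3.2, 0.2, 0, 0, 0, 0, 4, 0.2, 0, 0, 0, 0, 4.8, 0.2, 0, 0, 0, 0.05, 5.6, 0.2, 0, 0, 0, 0.05, 6.3, 0.2, 0, 0, 0, 0.05, 6.9, 0.2, 0, 0, 0, 0.05, 7.3, 0.2, 0, 0, 0, 0.05, 7.4, 0.2, 0, 0, 0, 0.05, 7.4, 0.2, 0, 0, 0, 0.05, 7.4, 0.2, 0, 0, 0]'

```text
clock: 30.4
ee_pos: [0.6265, -0.1615, 0.0898]
orientation: [-0.0, 0.739, 0.673, -0.0]
force: [0.5, -0.1, -0.0]
width: 0.0231
gripper_force: 0.0
```

Call:
step_arm --moves '[0, 0, -3, 0, 0, 0, 0, 0, -7, 0, 0, 0, 0, 0, -9, 0, 0, 0, 0, 0, -9, 0, 0, 0, 0, 0, -9, 0, 0, 0]' --gripper -0.3

```text
clock: 30.9
ee_pos: [0.6266, -0.1615, 0.1801]
orientation: [0.0, 0.739, 0.673, 0.0]
force: [0.2, -0.3, -0.5]
width: 0.0299
gripper_force: 0.0
```

```bash
python3 -c "
from h import *
where(); balls(.2,'w10'); seated(5); dgo((-40,60,215,90),(-111,60,215,90))"
```

```text
t 30.9 disp mm [ 18.1 -48.  180.1] yaw 95.8 w 29.9 F [ 0.2 -0.3 -0.5] g 0.0
ball [ 57.6 -22.5  77. ] 0.8 [170. 314.]
ball [57.5 74.  77. ] 0.65 [ 31. 335.]
ball [20.4  3.6 77. ] 0.6 [130. 269.]
ball [ 19.1 -47.6  77. ] 0.59 [196. 260.]
ball [ 58.9 -68.6  77. ] 0.56 [226. 306.]
ball [ 2.2  2.3 77. ] 0.56 [130. 244.]
pocket 5 seated px [196. 263.] field px [198. 263.]
row [11.31, -4.57, -3.67, -0.004, -0.001, 0.102] n>= 3
row [12.03, -11.63, -3.65, -0.004, -0.001, 0.102] n>= 4
```

View pics/w10.png

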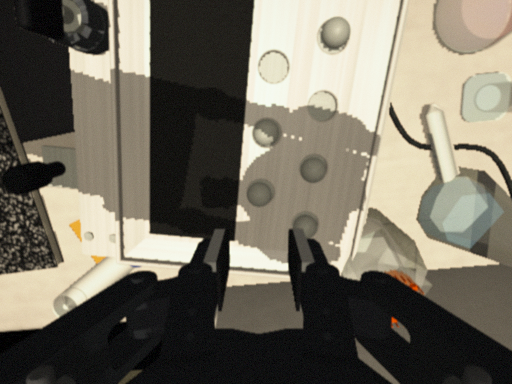

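All five balls are in pockets: 4 at (335,33), 6 at (266,131), 2 at (313,168), 5 at (260,193) and 1 at (305,226). Nothing is left on the dark field. Next I move back to the pin.

Call:
step_arm --moves '[4, -1.5, -3.6, 0, 0, 0.1, 8, -3, -3.6, 0, 0, 0.1, 11.3, -4.6, -3.6, 0, 0, 0.1, 11.8, -8, -3.6, 0, 0, 0.1, 12, -11.6, -3.6, 0, 0, 0.1, 12, -11.6, -3.6, 0, 0, 0.1, 12, -11.6, -3.6, 0, 0, 0.1, 12, -11.6, -3.6, 0, 0, 0.1, 12, -11.6, -3.6, 0, 0, 0.1]'

```text
clock: 31.9
ee_pos: [0.5237, -0.0318, 0.216]
orientation: [0.0, 0.772, 0.635, 0.0]
force: [0.2, 0.2, 0.3]
width: 0.0297
gripper_force: 0.0
```

```bash
python3 - <<'E'
from h import *
where()
K,W,o=look(labels=("pin_wing","pin_bore"),thr=.2)
for l in o: print(l,[(x.round(),round(c,2)) for x,c in o[l]])
for l,c in(("wing home",(-.111,.06,.126)),("bore",(-.111,.06,.102))): print(l,np.round(proj(K,W,(D(P)@np.append(c,1))[:3]),1))
dgo((-111,60,127,90))
E
```

```text
t 31.9 disp mm [-107.9   59.4  216. ] yaw 90.1 w 29.7 F [0.2 0.2 0.3] g 0.0
pin_wing []
pin_bore [(array([193., 257.]), 0.6)]
wing home [200.8 254.7]
bore [192. 255.]
row [0.06, -0.26, 8.9, 0.0, -0.0, 0.001] n>= 2
```

Call:
step_arm --moves '[0.05, -0.25, 4, 0, 0, 0, 0.05, -0.25, 7, 0, 0, 0, 0.05, -0.25, 8.9, 0, 0, 0, 0.05, -0.25, 8.9, 0, 0, 0, 0.05, -0.25, 8.9, 0, 0, 0]'

```text
clock: 32.55
ee_pos: [0.5205, -0.0305, 0.1271]
orientation: [-0.0, 0.772, 0.636, -0.0]
force: [1.7, 0.8, 2.0]
width: 0.0298
gripper_force: 0.0
```

Call:
step_arm --moves '[0, 0, 0, 0, 0, 0, 0, 0, 0, 0, 0, 0, 0, 0, 0, 0, 0, 0, 0, 0, 0, 0, 0, 0, 0, 0, 0, 0, 0, 0]' --gripper -1 --squeeze 40

```text
clock: 33.05
ee_pos: [0.5213, -0.0307, 0.1285]
orientation: [0.001, 0.772, 0.636, 0.001]
force: [-0.2, -0.5, 5.8]
width: 0.0083
gripper_force: 43.0
```

```bash
python3 -c "
from h import *
where()"
```

```text
t 33.05 disp mm [-110.5   60.   128.5] yaw 90.1 w 8.3 F [-0.2 -0.5  5.8] g 43.0
```

Call:
step_arm --moves '[0, 0, -0.7, 0, 0, 0, 0, 0, -1.4, 0, 0, 0, 0, 0, -2.1, 0, 0, 0, 0, 0, -2.1, 0, 0, 0, 0, 0, -2.1, 0, 0, 0]'

```text
clock: 33.55
ee_pos: [0.5203, -0.0303, 0.1483]
orientation: [0.0, 0.772, 0.636, 0.0]
force: [0.4, -1.1, 0.1]
width: 0.0081
gripper_force: 42.3
```

```bash
python3 - <<'E'
from h import *
where()
arm.grab_frame("side"); Ks,Ws=cam("side"); 
for d in arm.pinpoint("side","pin_wing"): print("side",d, [np.round(proj(Ks,Ws,(D(P)@[-.111,.06,z,1])[:3]),1) for z in(.126,.140,.147)])
E
```

```text
t 33.55 disp mm [-111.6   60.2  148.3] yaw 90.1 w 8.1 F [ 0.4 -1.1  0.1] g 42.3
side {'point': [191.6, 245.1], 'score': 0.42} [array([198.1, 247.7]), array([193.2, 247.6]), array([190.8, 247.6])]
```

Call:
step_arm --moves '[0, 0, -0.1, 0, 0, 0, 0, 0, -0.1, 0, 0, -0.13, 0, 0, -0.1, 0, 0, -0.26, 0, 0, -0.1, 0, 0, -0.4, 0, 0, -0.1, 0, 0, -0.52, 0, 0, -0.1, 0, 0, -0.65, 0, 0, -0.1, 0, 0, -0.79, 0, 0, -0.1, 0, 0, -0.92, 0, 0, -0.1, 0, 0, -1.045, 0, 0, -0.1, 0, 0, -1.045, 0, 0, -0.1, 0, 0, -1.045]'

```text
clock: 34.75
ee_pos: [0.5208, -0.03, 0.1491]
orientation: [0.001, 0.353, 0.936, 0.001]
force: [2.6, 2.2, -0.2]
width: 0.0085
gripper_force: 42.1
```

```bash
python3 -c "
from h import *
where()"
```

```text
t 34.75 disp mm [-111.1   60.5  149.1] yaw 149.8 w 8.5 F [ 2.6  2.2 -0.2] g 42.1
```

Call:
step_arm --moves '[0, 0, 0.3, 0, 0, 0, 0, 0, 0.6, 0, 0, 0, 0, 0, 0.75, 0, 0, 0, 0, 0, 0.75, 0, 0, 0, 0, 0, 0.75, 0, 0, 0]'

```text
clock: 35.25
ee_pos: [0.5208, -0.0305, 0.1422]
orientation: [0.001, 0.352, 0.936, 0.0]
force: [3.0, -0.4, 5.1]
width: 0.0083
gripper_force: 42.9
```

Call:
step_arm --moves '[0, 0, 0, 0, 0, 0, 0, 0, 0, 0, 0, 0, 0, 0, 0, 0, 0, 0, 0, 0, 0, 0, 0, 0, 0, 0, -4, 0, 0, 0, 0, 0, -8, 0, 0, 0, 0, 0, -8, 0, 0, 0, 0, 0, -8, 0, 0, 0, 0, 0, -8, 0, 0, 0]' --gripper -0.1

```text
clock: 36.15
ee_pos: [0.519, -0.0302, 0.2202]
orientation: [-0.001, 0.352, 0.936, -0.0]
force: [-0.5, -0.4, 0.8]
width: 0.0383
gripper_force: 0.0
```

```bash
python3 - <<'E'
from h import *
where()
K,W,o=look(save="w11",labels=("pin_wing","pin_bore"),thr=.2)
for l in o: print(l,[(x.round(),round(c,2)) for x,c in o[l]])
for l,c in(("wing parked",(-.111,.06,.140)),("wing home",(-.111,.06,.126)),("bore",(-.111,.06,.102))): print(l,np.round(proj(K,W,(D(P)@np.append(c,1))[:3]),1))
arm.grab_frame("side"); Ks,Ws=cam("side"); 
for d in arm.pinpoint("side","pin_wing"): print("side",d, [np.round(proj(Ks,Ws,(D(P)@[-.111,.06,z,1])[:3]),1) for z in(.126,.140,.147)])
dgo((-148,-45,180,0),(-148,-45,100,0))
E
```

```text
t 36.15 disp mm [-112.9   60.   220.2] yaw 150.0 w 38.3 F [-0.5 -0.4  0.8] g 0.0
pin_wing [(array([208., 261.]), 0.71)]
pin_bore [(array([193., 260.]), 0.91)]
wing parked [209. 261.]
wing home [203.1 260.9]
bore [194.4 260.7]
side {'point': [165.8, 232.3], 'score': 0.52} [array([198.1, 247.7]), array([193.2, 247.6]), array([190.8, 247.6])]
side {'point': [191.0, 247.1], 'score': 0.48} [array([198.1, 247.7]), array([193.2, 247.6]), array([190.8, 247.6])]
row [-2.19, -10.86, 4.03, -0.003, 0.001, 2.618] n>= 18
row [-2.21, -10.85, 12.03, -0.003, 0.001, 2.618] n>= 18
```

View pics/w11.png

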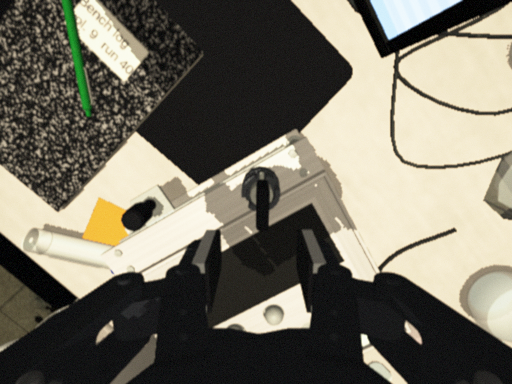

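The pin looks just as it did parked at the start, with the wing at (262,205). I check its height by matching the opening side picture.

```bash
python3 - <<'E'
from h import *
a=cv2.imread("pics/side0.png"); b=arm.grab_frame("side"); cv2.imwrite("pics/side1.png",b)
for (r0,r1,c0,c1) in((186,204,238,256),(186,198,238,256)):
    m=cv2.matchTemplate(b[r0-8:r1+8,c0-8:c1+8],a[r0:r1,c0:c1],cv2.TM_CCOEFF_NORMED)
    v=m[:,8]; print(np.unravel_index(m.argmax(),m.shape),m.max().round(3),"row profile",v.round(2)[4:13])
E
```

```text
(np.int64(8), np.int64(8)) 0.97 row profile [0.58 0.71 0.84 0.95 0.97 0.9  0.76 0.59 0.41]
(np.int64(8), np.int64(8)) 0.992 row profile [0.63 0.76 0.88 0.97 0.99 0.93 0.82 0.66 0.47]
```

There is no shift, so the pin is parked. Next is the knob.

Call:
step_arm --moves '[-2.2, -10.9, 4, 0, 0, 2.618, -2.2, -10.9, 4, 0, 0, 2.618, -2.2, -10.9, 4, 0, 0, 2.618, -2.2, -10.9, 4, 0, 0, 2.618, -2.2, -10.9, 4, 0, 0, 2.618, -2.2, -10.9, 4, 0, 0, 2.618, -2.2, -10.9, 4, 0, 0, 2.618, -2.2, -10.9, 4, 0, 0, 2.618, -2.2, -10.9, 4, 0, 0, 2.618, -2.2, -10.9, 4, 0, 0, 2.618, -2.2, -10.9, 4, 0, 0, 2.618, -2.2, -10.9, 4, 0, 0, 2.618, -2.2, -10.9, 4, 0, 0, 2.618, -2.2, -10.9, 4, 0, 0, 2.618, -2.2, -10.9, 4, 0, 0, 2.618, -2.2, -10.9, 4, 0, 0, 2.618, -2.2, -10.9, 4, 0, 0, 2.618, -2.2, -10.9, 4, 0, 0, 2.618, -2.2, -10.9, 4, 0, 0, 2.618]' --gripper 0.18

```text
clock: 38.35
ee_pos: [0.4647, -0.1268, 0.1812]
orientation: [-0.0, 0.995, -0.097, -0.0]
force: [0.1, -0.1, -0.2]
width: 0.0506
gripper_force: 0.0
```

```bash
python3 -c "
from h import *
where(); dgo((-148,-45,100,0))
K,W,o=look(labels=('shutter_knob',))
print([(x,c,inD(P,at_z(K,W,x,.1))) for x,c in o['shutter_knob']])"
```

```text
t 38.35 disp mm [-147.4  -45.3  181.2] yaw -0.0 w 50.6 F [ 0.1 -0.1 -0.2] g 0.0
row [-0.05, -0.03, 8.12, -0.0, 0.001, -0.0] n>= 2
[(array([202. , 262.2]), 0.96, array([-0.14463194, -0.04868604,  0.1       ]))]
```

Call:
step_arm --moves '[0.05, 0, 4, 0, 0, 0, 0.05, 0, 7, 0, 0, 0, 0.05, 0, 8.1, 0, 0, 0, 0.05, 0, 8.1, 0, 0, 0, 0.05, 0, 8.1, 0, 0, 0]'

```text
clock: 38.95
ee_pos: [0.4662, -0.1272, 0.1013]
orientation: [0.0, 0.995, -0.097, 0.001]
force: [0.3, -0.8, 0.2]
width: 0.0505
gripper_force: 0.0
```

Call:
step_arm --moves '[0, 0, 0, 0, 0, 0, 0, 0, 0, 0, 0, 0, 0, 0, 0, 0, 0, 0, 0, 0, 0, 0, 0, 0, 0, 0, 0, 0, 0, 0]' --gripper -0.7 --squeeze 35

```text
clock: 39.45
ee_pos: [0.4669, -0.1262, 0.1022]
orientation: [-0.001, 0.995, -0.098, 0.002]
force: [0.3, 4.7, 5.4]
width: 0.0189
gripper_force: 34.2
```

Call:
step_arm --moves '[-0.7, 0, 0, 0, 0, 0, -1.4, 0, 0, 0, 0, 0, -2.1, 0, 0, 0, 0, 0, -2.7, 0, 0, 0, 0, 0, -2.9, 0, 0, 0, 0, 0, -2.9, 0, 0, 0, 0, 0]'

```text
clock: 40.05
ee_pos: [0.4387, -0.1207, 0.1022]
orientation: [-0.001, 0.995, -0.098, 0.002]
force: [1.5, 5.4, 3.8]
width: 0.0188
gripper_force: 35.4
```

```bash
python3 -c "
from h import *
where()"
```

```text
t 40.05 disp mm [-174.1  -44.4  102.2] yaw -0.1 w 18.8 F [1.5 5.4 3.8] g 35.4
```

Call:
step_arm --moves '[-0.2, 0, 0, 0, 0, 0, -0.3, 0, 0, 0, 0, 0, -0.3, 0, 0, 0, 0, 0, -0.3, 0, 0, 0, 0, 0, -0.3, 0, 0, 0, 0, 0, -0.3, 0, 0, 0, 0, 0, -0.3, 0, 0, 0, 0, 0, -0.3, 0, 0, 0, 0, 0]'

```text
clock: 40.85
ee_pos: [0.4374, -0.1205, 0.1022]
orientation: [-0.0, 0.995, -0.098, 0.004]
force: [5.6, 4.6, -1.2]
width: 0.0185
gripper_force: 35.0
```

```bash
python3 -c "
from h import *
where(); a=arm.grab_frame('side'); b=arm.grab_frame('wrist')
print([(np.round(d['point']),round(d['score'],2)) for d in arm.pinpoint('side','ball_1')],[(np.round(d['point']),round(d['score'],2)) for d in arm.pinpoint('wrist','ball_1')])
cv2.imwrite('pics/s2.png',np.hstack([cv2.resize(a[170:290,220:380],(480,360)),cv2.resize(b,(320,240))]) if 0 else cv2.resize(a[170:290,220:380],(800,600)))"
```

```text
t 40.85 disp mm [-175.4  -44.4  102.2] yaw -0.1 w 18.5 F [ 5.6  4.6 -1.2] g 35.0
[(array([243., 322.]), 0.48), (array([210., 305.]), 0.29)] []
```

View pics/s2.png

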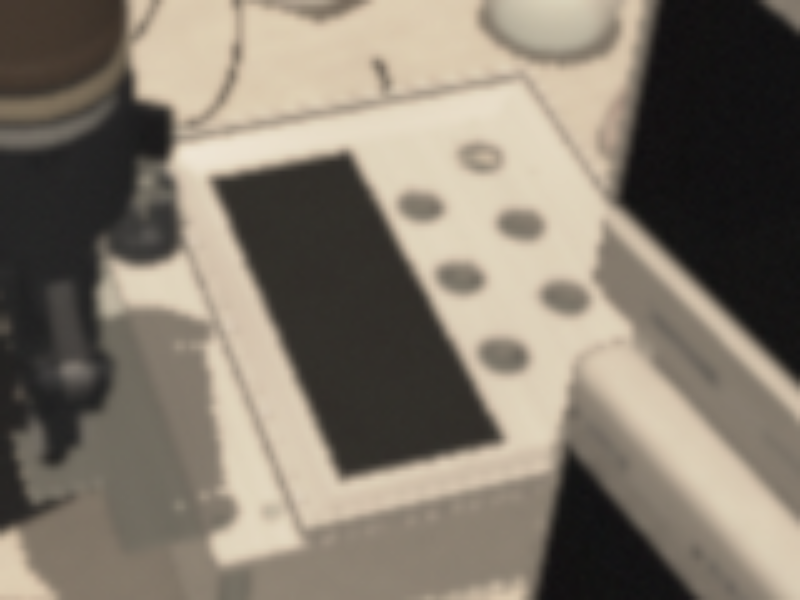

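The side view shows six pockets empty and open. Pocket 1 is hidden behind the cabinet. The shutter reached its stop, so I push it shut and then inspect from above.

Call:
step_arm --moves '[0, 0, 0, 0, 0, 0, 0.8, 0, 0, 0, 0, 0, 1.6, 0, 0, 0, 0, 0, 2.4, 0, 0, 0, 0, 0, 2.9, 0, 0, 0, 0, 0, 3.3, 0, 0, 0, 0, 0, 3.6, 0, 0, 0, 0, 0, 3.6, 0, 0, 0, 0, 0, 3.6, 0, 0, 0, 0, 0]'

```text
clock: 41.95
ee_pos: [0.4671, -0.1262, 0.1021]
orientation: [-0.001, 0.995, -0.097, -0.003]
force: [-8.4, 6.3, 14.1]
width: 0.0188
gripper_force: 36.5
```

```bash
python3 -c "
from h import *
where()"
```

```text
t 41.95 disp mm [-145.2  -44.2  102.1] yaw -0.0 w 18.8 F [-8.4  6.3 14.1] g 36.5
```

Shut, with the knob back at -145.2 against the stop. I let go, rise, and move to a view over the pockets.

Call:
step_arm --moves '[-0.3, 0, 0, 0, 0, 0, -0.3, 0, 0, 0, 0, 0, -0.3, 0, 0, 0, 0, 0, -0.3, 0, 0, 0, 0, 0, -0.3, 0, -4, 0, 0, 0, -0.3, 0, -8, 0, 0, 0, -0.3, 0, -12, 0, 0, 0, 3.5, -2, -14, 0, 0, 0, 8, -4.5, -14, 0, 0, 0, 12.5, -4.5, -14, 0, 0, 0, 12.5, -4.5, -14, 0, 0, 0, 12.5, -4.5, -14, 0, 0, 0, 12.5, -4.5, -14, 0, 0, 0]' --gripper -0.1

```text
clock: 43.25
ee_pos: [0.5994, -0.1078, 0.2397]
orientation: [-0.0, 0.995, -0.098, -0.001]
force: [0.1, 1.0, -0.2]
width: 0.0383
gripper_force: 0.0
```

```bash
python3 -c "
from h import *
where(); balls(.2,'w12'); dgo((-111,60,215,150),(-111,60,140,150))
K,W=cam('wrist')
for n in range(7): print(n+1,np.round(proj(K,W,(D(P)@[*POCK[n],.067,1])[:3])).tolist(),end=' ')"
```

```text
t 43.25 disp mm [-19.   -0.6 239.7] yaw -0.0 w 38.3 F [ 0.1  1.  -0.2] g 0.0
row [-9.21, -6.06, 2.55, -0.001, 0.0, -2.619] n>= 18
row [-9.2, -6.06, 10.05, -0.001, 0.0, -2.619] n>= 18
1 [95.0, 334.0] 2 [95.0, 282.0] 3 [95.0, 231.0] 4 [95.0, 180.0] 5 [138.0, 306.0] 6 [138.0, 257.0] 7 [138.0, 208.0]
```

View pics/w12.png

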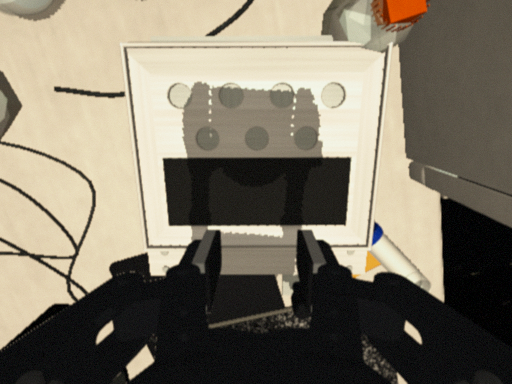

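All seven pockets are empty with flat steel floors, so every ball has dropped and the shutter is shut. Now I lock the pin.

Call:
step_arm --moves '[-9.2, -6.1, 2.5, 0, 0, -2.618, -9.2, -6.1, 2.5, 0, 0, -2.618, -9.2, -6.1, 2.5, 0, 0, -2.618, -9.2, -6.1, 2.5, 0, 0, -2.618, -9.2, -6.1, 2.5, 0, 0, -2.618, -9.2, -6.1, 2.5, 0, 0, -2.618, -9.2, -6.1, 2.5, 0, 0, -2.618, -9.2, -6.1, 2.5, 0, 0, -2.618, -9.2, -6.1, 2.5, 0, 0, -2.618, -9.2, -6.1, 2.5, 0, 0, -2.618, -9.2, -6.1, 2.5, 0, 0, -2.618, -9.2, -6.1, 2.5, 0, 0, -2.618, -9.2, -6.1, 2.5, 0, 0, -2.618, -9.2, -6.1, 2.5, 0, 0, -2.618, -9.2, -6.1, 2.5, 0, 0, -2.618, -9.2, -6.1, 2.5, 0, 0, -2.618, -9.2, -6.1, 2.5, 0, 0, -2.618, -9.2, -6.1, 2.5, 0, 0, -2.618, -9.2, -6.1, 2.5, 0, 0, -2.618, -9.2, -6.1, 2.5, 0, 0, -2.618]'

```text
clock: 45.35
ee_pos: [0.5217, -0.0303, 0.2159]
orientation: [0.0, 0.353, 0.936, 0.0]
force: [-0.3, -0.5, 0.2]
width: 0.0385
gripper_force: 0.0
```

```bash
python3 - <<'E'
from h import *
where()
K,W,o=look(labels=("pin_wing","pin_bore"),thr=.2)
for l in o: print(l,[(x.round(),round(c,2)) for x,c in o[l]])
for l,c in(("wing parked",(-.111,.06,.140)),("bore",(-.111,.06,.102))): print(l,np.round(proj(K,W,(D(P)@np.append(c,1))[:3]),1))
dgo((-111,60,140,150))
E
```

```text
t 45.35 disp mm [-110.2   60.4  215.9] yaw 149.9 w 38.5 F [-0.3 -0.5  0.2] g 0.0
pin_wing [(array([192., 259.]), 0.65)]
pin_bore [(array([192., 260.]), 0.74), (array([302., 266.]), 0.6)]
wing parked [207.9 258.4]
bore [193.  258.4]
row [0.07, -0.11, 7.57, 0.0, 0.0, -0.001] n>= 2
```

Call:
step_arm --moves '[0.05, -0.1, 4, 0, 0, 0, 0.05, -0.1, 6, 0, 0, 0, 0.05, -0.1, 7.5, 0, 0, 0, 0.05, -0.1, 7.5, 0, 0, 0, 0.05, -0.1, 7.5, 0, 0, 0]'

```text
clock: 46.0
ee_pos: [0.5213, -0.0306, 0.1406]
orientation: [-0.0, 0.352, 0.936, -0.0]
force: [0.4, -0.4, 0.5]
width: 0.0382
gripper_force: 0.0
```

Call:
step_arm --moves '[0, 0, 0, 0, 0, 0, 0, 0, 0, 0, 0, 0, 0, 0, 0, 0, 0, 0, 0, 0, 0, 0, 0, 0, 0, 0, 0, 0, 0, 0]' --gripper -1 --squeeze 40

```text
clock: 46.5
ee_pos: [0.5222, -0.0307, 0.1416]
orientation: [0.001, 0.352, 0.936, 0.0]
force: [-0.1, 0.2, 4.6]
width: 0.0082
gripper_force: 43.3
```

Call:
step_arm --moves '[0, 0, -0.4, 0, 0, 0, 0, 0, -0.8, 0, 0, 0, 0, 0, -0.8, 0, 0, 0, 0, 0, -0.8, 0, 0, 0]'

```text
clock: 46.9
ee_pos: [0.5217, -0.0308, 0.1489]
orientation: [0.001, 0.352, 0.936, -0.0]
force: [2.1, -1.8, 1.0]
width: 0.0083
gripper_force: 42.6
```

```bash
python3 -c "
from h import *
where()"
```

```text
t 46.9 disp mm [-110.1   59.9  148.9] yaw 150.0 w 8.3 F [ 2.1 -1.8  1. ] g 42.6
```

Call:
step_arm --moves '[0, -0.05, 0, 0, 0, 0.13, 0, -0.05, 0, 0, 0, 0.26, 0, -0.05, 0, 0, 0, 0.4, 0, -0.05, 0, 0, 0, 0.52, 0, -0.05, 0, 0, 0, 0.65, 0, -0.05, 0, 0, 0, 0.79, 0, -0.05, 0, 0, 0, 0.92, 0, -0.05, 0, 0, 0, 1.047, 0, -0.05, 0, 0, 0, 1.047, 0, -0.05, 0, 0, 0, 1.047]'

```text
clock: 47.9
ee_pos: [0.5198, -0.0312, 0.1479]
orientation: [-0.001, 0.772, 0.636, -0.001]
force: [-0.9, -2.4, -1.6]
width: 0.0082
gripper_force: 42.5
```

Call:
step_arm --moves '[0, 0, 0.5, 0, 0, 0, 0, 0, 1, 0, 0, 0, 0, 0, 1.5, 0, 0, 0, 0, 0, 1.9, 0, 0, 0, 0, 0, 1.9, 0, 0, 0]'

```text
clock: 48.4
ee_pos: [0.5204, -0.0312, 0.1285]
orientation: [-0.0, 0.772, 0.635, -0.001]
force: [-0.9, -4.7, -3.8]
width: 0.0081
gripper_force: 42.3
```

```bash
python3 -c "
from h import *
where()"
```

```text
t 48.4 disp mm [-111.3   59.3  128.5] yaw 90.0 w 8.1 F [-0.9 -4.7 -3.8] g 42.3
```

Call:
step_arm --moves '[0, 0, 0, 0, 0, 0, 0, 0, 0, 0, 0, 0, 0, 0, 0, 0, 0, 0, 0, 0, 0, 0, 0, 0, 0, 0, -4, 0, 0, 0, 0, 0, -8, 0, 0, 0, 0, 0, -12, 0, 0, 0, 0, 0, -12, 0, 0, 0, 0, 0, -12, 0, 0, 0, 0, 0, -12, 0, 0, 0]' --gripper -0.3

```text
clock: 49.4
ee_pos: [0.5198, -0.0306, 0.2481]
orientation: [-0.001, 0.773, 0.635, -0.001]
force: [-0.4, -0.2, -0.4]
width: 0.03
gripper_force: 0.0
```

```bash
python3 - <<'E'
from h import *
where()
K,W,o=look(labels=("pin_wing","pin_bore"),thr=.2,save="w13")
for l in o: print(l,[(x.round(),round(c,2)) for x,c in o[l]])
for l,z in(("home",.126),("parked",.140)): print(l,np.round(proj(K,W,(D(P)@[-.111,.06,z,1])[:3]),1))
a=cv2.imread("pics/side0.png"); b=arm.grab_frame("side")
r0,r1,c0,c1=186,198,238,256
m=cv2.matchTemplate(b[r0-10:r1+10,c0-10:c1+10],a[r0:r1,c0:c1],cv2.TM_CCOEFF_NORMED); print(np.array(np.unravel_index(m.argmax(),m.shape))-10,m.max(),"parked->home expected +4.9 rows")
print([(np.round(d["point"],1),round(d["score"],2)) for d in arm.pinpoint("side","pin_wing")],"home row 198.1, parked 193.2")
E
```

```text
t 49.4 disp mm [-112.    59.7  248.1] yaw 90.0 w 30.0 F [-0.4 -0.2 -0.4] g 0.0
pin_wing [(array([188., 259.]), 0.93)]
pin_bore [(array([182., 257.]), 0.62)]
home [189.8 260.4]
parked [194.5 260.5]
[3 3] 0.82692903 parked->home expected +4.9 rows
[(array([197.3, 246.3]), 0.42)] home row 198.1, parked 193.2
```

View pics/w13.png

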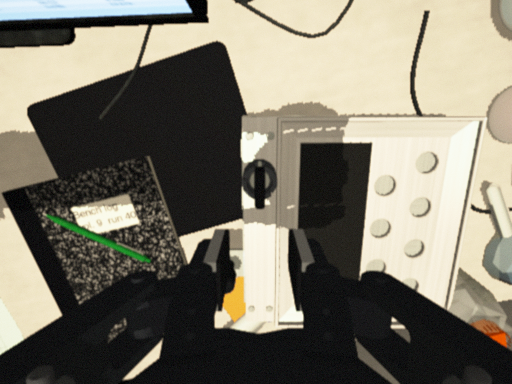

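The wing at (259,183) runs along y. Its side-view row of 197.3 equals the first locked reading of 197.2, so the pin is home and clear of the gripper. I hand the job in.

```bash
python3 -c "
from cell import arm
print(arm.job_done())"
```

```text
the job is handed in; nothing more can be done
None
```

I handed the job in at about 49 s on the robot's clock. The final views show all five balls dropped through, the shutter shut and the pin locked home; the handing-in gave no verdict.

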